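# Build up two stub axles: bearing, then thrust collar

### The arm

A 7-joint arm with a two-finger parallel gripper is mounted at the origin on a cart in front of the work surface, level with it; the furniture and walls round the work are solid. World frame = base frame: x ahead of the robot, y to its left, z up, the work surface at z = 0. Lengths are in m, angles in rad, forces in N, time in s.
With the tool pointing down it reaches from about 0.4 to 0.875 m from the base axis. Payload 19.3 kg.
Tool frame: the origin (TCP) lies between the finger pads; the fingertips stand 17 mm ahead of it and the grasp point (between the pads) lies 2 mm behind it (bot.tips_ahead is the z of the fingertips in the tool frame, in m); z points along the fingers, y is the direction in which the jaws open and shut (so a half turn about z gives the same grasp; the last joint's range is limited). The gripper opens to 85 mm and grips with 20 to 120 N. Pads are 22 mm wide; open, the fingers measure 114 mm over their backs; the gripper's body (76 mm by 85 mm) begins 54 mm behind the grasp point. The pads swing forward as they close: fully open they stand 13 mm farther back than shut.
Start: joints at [-1.296, 0.521, -0.036, 1.599, 0.021, 1.021, -0.113], TCP at [0.211, 0.588, 0.248] pointing down, gripper open.
Joint ranges: [-2.91, 2.91], [-0.3, 2.13], [-1.5, 1.42], [0.17, 2.43], [-1.26, 4.41], [0.16, 1.93], [-2.52, 2.52]. Speed limits (rad/s): [1.89, 1.89, 2.39, 2.39, 3.01, 3.01, 3.01].

### API

Orientations are given as [roll, pitch, yaw] about the fixed x, y, z axes, in that order (R = Rz(yaw) Ry(pitch) Rx(roll)).
In Python, from workcell import telemetry, cams, job, bot gives the robot as it stands.
- The arm moves only by the tool arm_command, never from a script. Its argument "deltas" is a list of rows, each a list of 7 numbers: the opening, from -1 (shut) to 1 (fully open), so that 0 is half open, then the shift along the tool's x, y, z normalised to -1 to 1, where 1 is 150 mm, then the turn, a rotation vector about the tool's x, y, z normalised to -1 to 1, where 1 is 45 degrees. In form: [[hand, tx, ty, tz, rx, ry, rz], ...]. A call has 1 to 8 rows; each row is the pose to reach, as a shift and turn from the pose commanded when the call began, along the tool's axes at that moment; what a row does not reach only later rows make up. A row lasts 1/8 s, in which the tool goes at most 62.5 mm and 10.7 degrees, less where a joint would pass 70% of its speed; a pose out of reach is approached as far as the arm can. A call with a number of a shift or a turn outside -1 to 1 is refused whole. A call with a gripper value outside its range is refused whole. The fingers move at their own pace and stop on an object; "newtons" is the grip in N (left out, the last holds). Time passes only in rows, so rows that repeat a pose let the fingers close. It gives the time, the measured TCP pose, the force and the opening at its end, in the units of the state.
- telemetry.observe(): the state, without advancing time (a new reading comes with each control period).
- cams.grab_frame(name): name is "side" or "top"; returns the picture (420x560x3 uint8, blue, green, red); there is no depth.
- cams.get_calibration(name): a dict with "fx", "fy", "cx", "cy" (pixels), "k1" (the pictures are not rectified: a ray, as slopes to the right and down, at radius r is drawn at 1 + k1 r^2 times it, then the intrinsics apply), "R" (3x3) and "t" (3): a world point X has camera coordinates R X + t. Camera axes: x right, y down, z forward; pixel columns grow to the right and rows downward; lengths in m; the calibration is good to about 2 mm. A picture is of the moment at which its call begins. get_calibration takes no time and is no camera call.
- job.job_done(): hands the job in, once; it reports no verdict.
The state is a dict: "clock": time; "qpos": joint angles; "qd": joint speeds; "joint_efforts": joint torques, N m; "position": TCP position; "tool_rot": TCP orientation; "force": force on the tool from outside, world axes, zero at the start; "moment": the same for the moment, N m; "grip_width": finger opening in m.
Only numpy, scipy, OpenCV 4.12 (cv2) and the standard library are available. Lean on these libraries where they do the work, as an engineer would, in place of code of your own. Each camera call takes 0.05 s, during which the arm holds its last target.

### The job

Build up both stub axles standing on the bench: on each, lower the ball bearing of its size over the spindle until it sits on the shoulder, then lower the thrust collar of the same size onto that bearing. Set the rings down, do not drop them, and leave them flat and square on their spindles. The smallest bearing fits neither axle: leave it, the tin and the tools where they are.

Things in the scene. Friction and masses are not known exactly. Their poses are not given: they have to be found in the camera images.
- large_axle: large stub axle, fixed upright, does not move: dark square flange 92x92x10 mm (bolt heads to z=17), round land 42 wide, its flat top the shoulder at z=22, bearing seat 30 wide from z=22 to 43.5, cone to a 24 mm thread, tip chamfered to 20 wide at z=64 mm. Origin on the spindle axis at bench height, z up the spindle, x and y along the flange sides.
- small_axle: small stub axle, same form, fixed upright, does not move: dark square flange 72x72x8 mm (bolt heads to z=15), land 30 wide, its flat top the shoulder at z=17, bearing seat 20 wide from z=17 to 34.5, cone to a 15 mm thread, tip chamfered to 11 wide at z=55 mm. Origin on the spindle axis at bench height, z up the spindle, x and y along the flange sides.
- large_bearing: large ball bearing: flat steel ring, outside 62 mm, bore 32.5 mm, 16 mm thick, with a dark rubber seal ring between bright inner and outer races; 0.19 kg. It belongs on the large axle. Lies flat on the bench; origin at the middle of the ring, half its thickness above the bench, z along the ring's axis.
- large_collar: large thrust collar: plain one-piece bright steel ring with no dark band, outside 52 mm, bore 32.5 mm, 12 mm thick, 0.11 kg. It belongs on the large axle. Lies flat on the bench; origin at the middle of the ring, half its thickness above the bench, z along the ring's axis.
- small_bearing: small ball bearing: like the large one (dark seal ring between bright races), outside 47 mm, bore 22.5 mm, 14 mm thick, 0.1 kg. It belongs on the small axle. Lies flat on the bench; origin at the middle of the ring, half its thickness above the bench, z along the ring's axis.
- small_collar: small thrust collar: plain one-piece bright steel ring with no dark band, outside 38 mm, bore 22.5 mm, 10 mm thick, 0.055 kg. It belongs on the small axle. Lies flat on the bench; origin at the middle of the ring, half its thickness above the bench, z along the ring's axis.
- spare_bearing: smallest ball bearing, of another job, outside 32 mm, bore 12 mm, 10 mm thick, with the same dark band; fits neither axle and stays where it is. Lies flat on the bench; origin at the middle of the ring, half its thickness above the bench, z along the ring's axis.
- grease_tin: open blue tin of grease, 99 mm across and 86 mm high, standing behind the work to the left; origin at the centre of its underside. A bystander.
- spanner: bright double-ended spanner, 142 x 22 x 5 mm, lying flat behind and between the axles; origin under its centre, y along its length. A bystander.
- pliers: red-handled pliers, 165 x 51 x 11 mm, lying flat to the right of the work; origin under the centre, y along the length. A bystander.
There are look-alikes about, which are no part of the job. What is shaped like the large_bearing but green is not meant. What is shaped like the small_bearing but green is not meant.

How it is judged:
At the end, for the whole second after the job is handed in: Large bearing on the large axle's shoulder (underside at 22 mm), large collar on it (38 mm); small bearing on the small axle's shoulder (17 mm), small collar on it (31 mm). Heights within 3 mm, centres within 4 mm of the spindle, level within 0.12 rad, either way up; released, at rest (horizontal distance between each of large_bearing, large_collar and large_axle below 0.004 m and z of large_bearing in the frame of large_axle between 0.027 and 0.033 m and (angle between large_bearing's own z axis and vertical below 0.12 rad or angle between large_bearing's own z axis and vertical above 3.02 rad) and linear speed of each of large_bearing, large_collar, small_bearing, small_collar below 0.02 m/s and contact force between each of large_bearing, large_collar, small_bearing, small_collar and the fingers below 0.05 N and z of large_collar in the frame of large_axle between 0.041 and 0.047 m and (angle between large_collar's own z axis and vertical below 0.12 rad or angle between large_collar's own z axis and vertical above 3.02 rad) and horizontal distance between each of small_bearing, small_collar and small_axle below 0.004 m and z of small_bearing in the frame of small_axle between 0.021 and 0.027 m and (angle between small_bearing's own z axis and vertical below 0.12 rad or angle between small_bearing's own z axis and vertical above 3.02 rad) and z of small_collar in the frame of small_axle between 0.033 and 0.039 m and (angle between small_collar's own z axis and vertical below 0.12 rad or angle between small_collar's own z axis and vertical above 3.02 rad)); the robot touches nothing.
It fails at once if a ring is dropped down its axle instead of being lowered (over 0.5 m/s on the spindle) ((horizontal distance between large_bearing and large_axle below 0.012 m and z of large_bearing in the frame of large_axle below 0.06 m and linear speed of large_bearing above 0.5 m/s) or (horizontal distance between large_collar and large_axle below 0.012 m and z of large_collar in the frame of large_axle below 0.06 m and linear speed of large_collar above 0.5 m/s) or (horizontal distance between small_bearing and small_axle below 0.012 m and z of small_bearing in the frame of small_axle below 0.06 m and linear speed of small_bearing above 0.5 m/s) or (horizontal distance between small_collar and small_axle below 0.012 m and z of small_collar in the frame of small_axle below 0.06 m and linear speed of small_collar above 0.5 m/s)).
It fails at once if the smallest bearing is shifted by more than 20 mm (distance of spare_bearing from where it was at the start of the episode above 0.02 m).
It fails at once if the grease tin, the spanner or the pliers are shifted by more than 30 mm (distance of any of grease_tin, spanner, pliers from where it was at the start of the episode above 0.03 m).
It also fails if it takes over 112 s, if anything falls off the work surface, if the arm or the gripper's body presses on something with over 40 N, if the wrist force passes 120 N, or if a joint passes its speed limit or range.

## Working session

There is one attempt and no reset: what is moved stays moved. The work goes in short steps, Python scripts to look and compute and a tool call to move; the robot and the scene stay as the last step left them, time stands still between calls to the robot, and variables do not carry over. Pictures are saved under pics/ and viewed, and the job is handed in when it is done.

Besides the shell and the picture viewer there is one more tool, called after "Request:" as name([rows], argument=value, ...), one row to a line, values as JSON. arm_command: Moves the arm, as the interface text tells. Its arguments: {"type":"object","properties":{"deltas":{"type":"array","items":{"type":"array","items":{"type":"number"}}},"newtons":{"type":"number"}},"required":["deltas"]}

```bash
ls; mkdir -p pics; python3 - <<'E'
from workcell import telemetry, cams, job, bot
import cv2, numpy as np
print(telemetry.observe()); print(bot.tips_ahead)
for n in ("side","top"):
    c=cams.get_calibration(n); print(n,c, -np.array(c['R']).T@np.array(c['t']))
    cv2.imwrite(f'pics/{n}0.png',cams.grab_frame(n))
E
```

```text
pics
{'clock': 0.0, 'qpos': array([-1.29620096,  0.52202731, -0.03630549,  1.60000573,  0.02119884,
        1.02110341, -0.11280252]), 'qd': array([-0.00192725, -0.00243747, -0.00137518, -0.00042873,  0.00254284,
       -0.0006725 , -0.00054799]), 'joint_efforts': array([-2.66603292e-04, -9.27129579e+01,  1.97976306e+00, -3.69905806e+01,
        1.78505917e-02,  8.57281761e-03, -8.97600074e-07]), 'position': array([0.21118933, 0.58789622, 0.2477185 ]), 'tool_rot': array([-3.14043750e+00,  9.30138266e-05,  2.79676520e+00]), 'force': array([-0.1702    , -0.82878687, -0.36689493]), 'moment': array([0.00141345, 0.03553987, 0.00059076]), 'grip_width': 0.08569088061164504}
0.017
side {'fx': 543.9465468583269, 'fy': 543.9465468583269, 'cx': 278.63929247385255, 'cy': 207.84736049592445, 'k1': 0.061017742056174995, 'R': array([[ 0.95581858, -0.29301033, -0.023575  ],
       [-0.17751195, -0.51140597, -0.84080524],
       [ 0.23430822,  0.80784212, -0.54082416]]), 't': array([-0.52889893,  0.10568204,  1.33334978])} [ 0.21187643 -1.17806253  0.79749699]
top {'fx': 496.90540946152595, 'fy': 496.90540946152595, 'cx': 279.02578249392934, 'cy': 212.35039975083657, 'k1': 0.009911049074783544, 'R': array([[ 0.02231209, -0.99974861, -0.00220928],
       [-0.99854274, -0.02217646, -0.04919957],
       [ 0.04913821,  0.00330381, -0.99878652]]), 't': array([-0.02174553,  0.53484513,  1.48032442])} [ 0.46181042 -0.0147698   1.50479419]
```

View pics/top0.png

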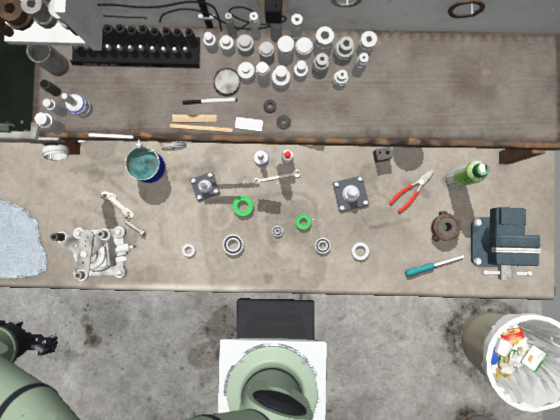

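View pics/side0.png

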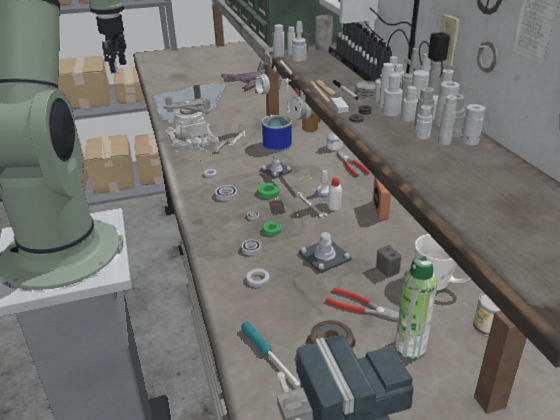

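```bash
python3 - <<'E'
import cv2
t=cv2.imread('pics/top0.png'); s=cv2.imread('pics/side0.png')
cv2.imwrite('pics/t0c.png',cv2.resize(t[150:270,170:390],None,fx=3.6,fy=3.6,interpolation=cv2.INTER_CUBIC))
cv2.imwrite('pics/s0c.png',cv2.resize(s[140:300,190:390],None,fx=3.7,fy=3.7,interpolation=cv2.INTER_CUBIC))
E
```

```text
(no output)
```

View pics/t0c.png

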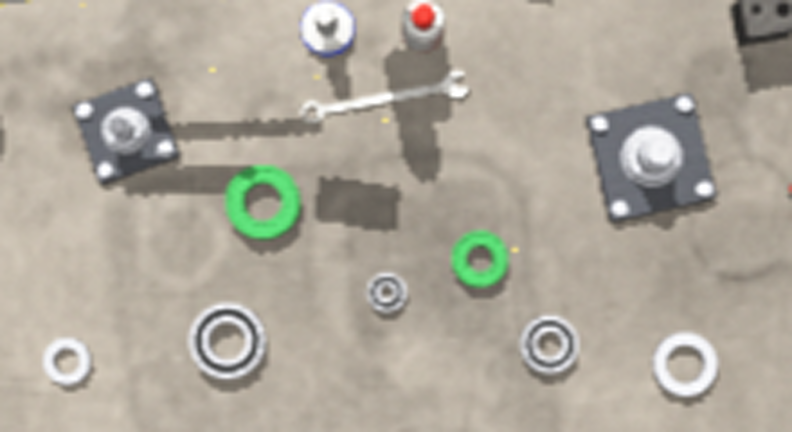

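View pics/s0c.png

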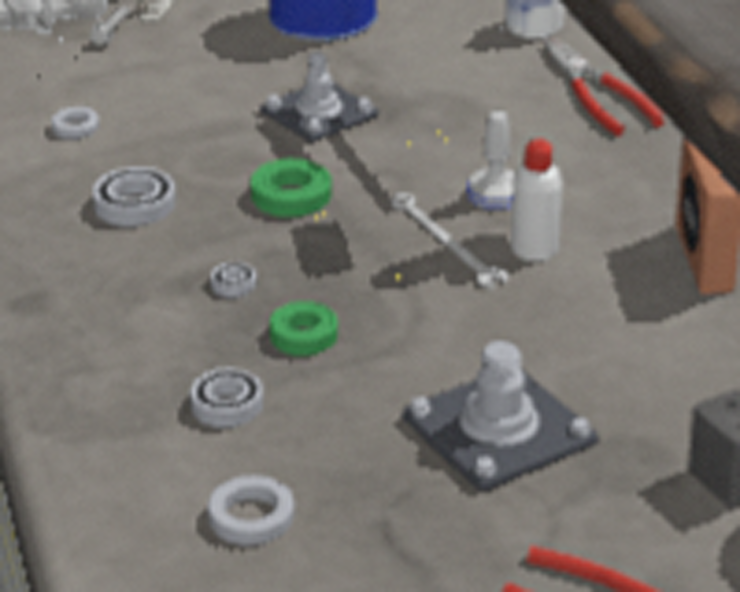

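```bash
cat > h.py <<'E'
import cv2, numpy as np
from scipy.optimize import minimize, least_squares
from workcell import telemetry, cams, job, bot
def proj(cal,X):
    X=np.atleast_2d(X); C=X@np.array(cal['R']).T+np.array(cal['t'])
    s=C[:,:2]/C[:,2:]; r2=(s**2).sum(1,keepdims=True); s=s*(1+cal['k1']*r2)
    return s*[cal['fx'],cal['fy']]+[cal['cx'],cal['cy']]
def back(cal,uv,z):
    f=lambda p: proj(cal,[p[0],p[1],z])[0]-np.array(uv)
    return least_squares(f,[0.5,0]).x
def samp(img,p):
    return cv2.remap(img,p[:,0].astype(np.float32).reshape(-1,1),p[:,1].astype(np.float32).reshape(-1,1),cv2.INTER_LINEAR).ravel()
A=np.linspace(0,2*np.pi,120,endpoint=False)
def circ(x,y,z,r): return np.c_[x+r*np.cos(A),y+r*np.sin(A),np.full(120,z)]
def score(img,cal,x,y,circles,d=0.0025):
    s=0
    for z,r,sg in circles: # sg +1: brighter inside
        s+=sg*(samp(img,proj(cal,circ(x,y,z,r-d)))-samp(img,proj(cal,circ(x,y,z,r+d)))).mean()
    return s
def fit(img,cal,xy,circles,rng=0.012):
    g=img.astype(np.float32)
    if g.ndim==3: g=cv2.cvtColor(img,cv2.COLOR_BGR2GRAY).astype(np.float32)
    best=max(((score(g,cal,xy[0]+a,xy[1]+b,circles),xy[0]+a,xy[1]+b) for a in np.arange(-rng,rng,.0015) for b in np.arange(-rng,rng,.0015)))
    r=minimize(lambda p:-score(g,cal,p[0],p[1],circles),best[1:],method='Nelder-Mead',options=dict(xatol=1e-5,initial_simplex=[best[1:],(best[1]+.001,best[2]),(best[1],best[2]+.001)]))
    return r.x,-r.fun
TOP=cams.get_calibration('top'); SIDE=cams.get_calibration('side')
def p(x,**k): print(np.round(x,4),**k)
E
python3 - <<'E'
from h import *
t=cv2.imread('pics/top0.png'); s=cv2.imread('pics/side0.png')
T=lambda u,v:(170+u/3.6,150+v/3.6); S=lambda u,v:(190+u/3.7,140+v/3.7)
obj={'LB':((227,341),(134,188),.016,.031,.01625),'LC':((686,365),(250,503),.012,.026,.01625),
'SB':((549,346),(228,391),.014,.0235,.01125),'SC':((67,361),(75,120),.010,.019,.01125),'SP':((387,293),(233,275),.01,.016,.006)}
for k,(a,b,z,r,bo) in obj.items():
    x0=back(TOP,T(*a),z); x1=back(SIDE,S(*b),z)
    f0=fit(t,TOP,x0,[(z,r,1),(z,bo,-1)]); f1=fit(s,SIDE,x1,[(z,r,1),(z,bo,-1)],.008)
    print(k,np.round([*x0,*x1],4),'fit',np.round([*f0[0],*f1[0],f0[1],f1[1]],4))
# axles: tip
for k,a,z,b in (('LA',(658,148),.064,(502,350)),('SA',(122,127),.055,(318,62))):
    print(k,back(TOP,T(*a),z),back(SIDE,S(*b),z))
E
```

```text
LB [0.4351 0.1254 0.4374 0.1219] fit [ 0.4366  0.1271  0.4463  0.1189 97.4344 29.7772]
LC [ 0.4237 -0.2565  0.4251 -0.2584] fit [  0.4259  -0.2548   0.4254  -0.257  153.0125  88.7056]
SB [ 0.4369 -0.1422  0.4405 -0.1473] fit [ 0.4399 -0.1415  0.4479 -0.148  71.0106 33.1115]
SC [0.4154 0.2589 0.417  0.2527] fit [  0.4168   0.261    0.4175   0.2582 127.4402  54.6378]
SP [ 0.478  -0.0065  0.4799 -0.0097] fit [ 4.80800e-01 -4.80000e-03  4.87300e-01 -9.50000e-03  4.14927e+01
  2.56727e+01]
LA [ 0.59926921 -0.22300869] [ 0.59883548 -0.22708712]
SA [0.60763011 0.21184092] [0.60781222 0.20040231]
```

```bash
python3 - <<'E'
import cv2
t=cv2.imread('pics/top0.png'); s=cv2.imread('pics/side0.png')
c=lambda im,u,v,w:cv2.resize(im[v:v+w,u:u+w],(390,390),interpolation=cv2.INTER_CUBIC)
import numpy as np
cv2.imwrite('pics/ax.png',np.vstack([np.hstack([c(t,328,172,45),c(t,184,168,42)]),np.hstack([c(s,296,228,56),c(s,256,148,40)])])[:,:])
E
```

```text
(no output)
```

View pics/ax.png

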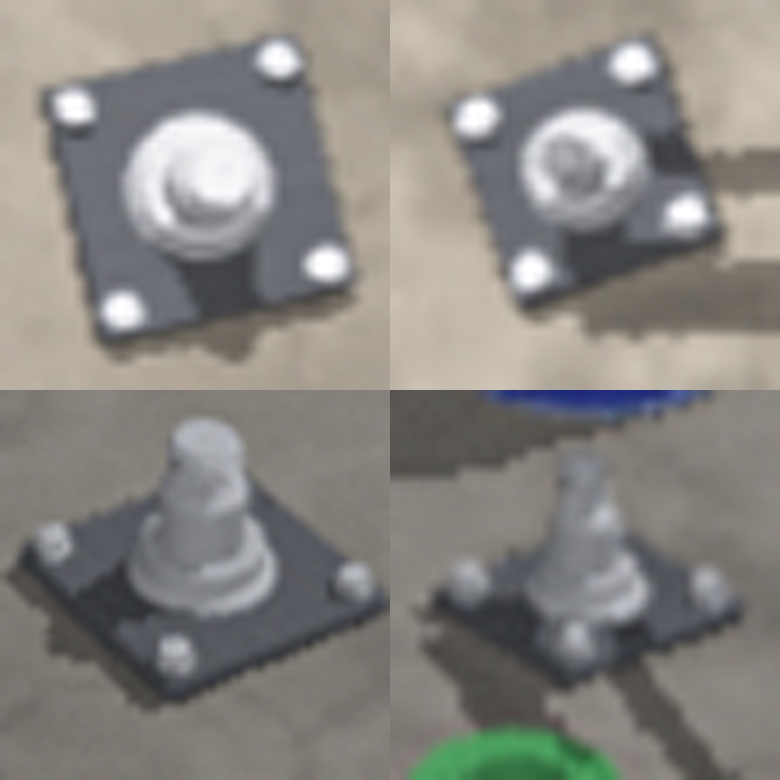

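```bash
python3 - <<'E'
from h import *
t=cv2.imread('pics/top0.png'); s=cv2.imread('pics/side0.png')
def cr(u0,v0,w,u,v): k=390/w; return (u0+(u+.5)/k-.5, v0+(v+.5)/k-.5)
p(['LA']) if 0 else None
print('LA land/top bolts', back(TOP,cr(328,172,45,199,184),.021), back(TOP,cr(328,172,45,200.25,185.25),.0165))
print('LA fit', fit(t,TOP,(.6,-.224),[(.022,.021,1)],.008))
print('LA side bolts,tip', back(SIDE,cr(296,228,56,202.5,172),.015), back(SIDE,cr(296,228,56,207,47),.064))
print('SA land/top bolts', back(TOP,cr(184,168,42,193,168),.016), back(TOP,cr(184,168,42,191.75,165.5),.0145))
print('SA fit', fit(t,TOP,(.605,.206),[(.017,.015,1)],.008))
print('SA side bolts,tip', back(SIDE,cr(256,148,40,198,193),.013), back(SIDE,cr(256,148,40,191,72),.055))
E
```

```text
LA land/top bolts [ 0.59818521 -0.22254467] [ 0.5981739  -0.22361417]
LA fit (array([ 0.60135023, -0.22041352]), np.float64(52.17513656616211))
LA side bolts,tip [ 0.5965867  -0.22928734] [ 0.59839977 -0.22579065]
SA land/top bolts [0.61047092 0.2165521 ] [0.61142512 0.2172144 ]
SA fit (array([0.61281243, 0.2200161 ]), np.float64(44.37907028198242))
SA side bolts,tip [0.60999392 0.2123543 ] [0.60893946 0.21241265]
```

```bash
cat >> h.py <<'E'
from scipy.spatial.transform import Rotation as Ro
def phi_R(phi):  # tool y at angle phi deg in world, z down
    return Ro.from_euler('xyz',[np.pi,0,np.radians(phi+90)])
def go(x,y,z,phi,start=None):
    o=telemetry.observe(); 
    R0=Ro.from_euler('xyz',o['tool_rot']); pos=o['position']
    if start: pos=np.array(start[:3]); R0=phi_R(start[3])
    d=R0.inv().apply(np.array([x,y,z])-pos)/.15
    r=(R0.inv()*phi_R(phi)).as_rotvec()/(np.pi/4)
    yaw=np.degrees(o['tool_rot'][2])-90
    print('now',np.round(o['position'],4),'phi',round((yaw+180)%360-180,2),'t',round(o['clock'],2),'F',np.round(o['force'],1),'w',round(o['grip_width'],4),'q7',round(o['qpos'][6],2))
    print('  shift',np.round(d,3),'turn',np.round(r,3),'max',np.abs(np.r_[d,r]).max().round(2))
E
python3 - <<'E'
from h import *
print([a for a in dir(bot) if a[0]!='_'])
go(.3,.4,.22,102.7); go(.4366,.1271,.12,102.7)
# overlay check of fits
t=cv2.imread('pics/top0.png')
k=4;u0,v0=180,160
im=cv2.resize(t[160:265,180:380],None,fx=k,fy=k,interpolation=cv2.INTER_CUBIC)
for x,y,z,r in [(.4366,.1271,.016,.031),(.4259,-.2548,.012,.026),(.4399,-.1415,.014,.0235),(.4168,.261,.01,.019),(.60135,-.2204,.022,.021),(.6128,.22,.017,.015)]:
    q=(proj(TOP,circ(x,y,z,r))-[u0,v0]+.5)*k-.5
    for a in q: cv2.circle(im,tuple(int(round(b)) for b in a),0,(0,0,255),-1)
cv2.imwrite('pics/ov.png',im)
E
```

```text
['IKError', 'tips_ahead']
now [0.2112 0.588  0.2478] phi 70.24 t 0.1 F [ 1.2 -1.  -0.8] w 0.0851 q7 -0.11
  shift [-0.981 -0.979  0.186] turn [-0.001 -0.    -0.721] max 0.98
now [0.2112 0.588  0.2478] phi 70.24 t 0.1 F [ 1.2 -1.  -0.8] w 0.0851 q7 -0.11
  shift [-2.453 -2.383  0.854] turn [-0.001 -0.    -0.721] max 2.45
```

View pics/ov.png

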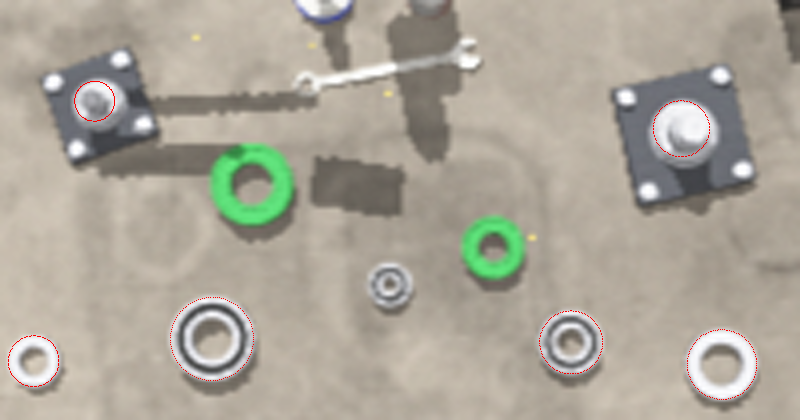

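```bash
python3 - <<'E'
from h import *
t=cv2.imread('pics/top0.png'); s=cv2.imread('pics/side0.png')
for nm,xy,z0,rs in (('LA',(.599,-.2225),.014,np.arange(.022,.028,.001)),('SA',(.611,.217),.012,np.arange(.015,.021,.001))):
    for r in rs:
        f=fit(t,TOP,xy,[(z0,r,1)],.006); print(nm,r.round(3),np.round(f[0],4),f[1].round(1))
# bolts
g=cv2.cvtColor(t,cv2.COLOR_BGR2GRAY)
for nm,(u0,v0,w),pts,zb in (('LA',(328,172,45),[(74,106),(278,60),(326,264),(123,311)],.0155),('SA',(184,168,42),[(87,117),(243,62),(296,212),(141,271)],.0135)):
    k=390/w; C=[]
    for u,v in pts:
        U,V=u0+(u+.5)/k-.5, v0+(v+.5)/k-.5
        a,b=int(round(U)),int(round(V)); W=g[b-3:b+4,a-3:a+4].astype(float)
        W=np.clip(W-150,0,None); yy,xx=np.mgrid[b-3:b+4,a-3:a+4]
        C.append(back(TOP,((W*xx).sum()/W.sum(),(W*yy).sum()/W.sum()),zb))
    C=np.array(C); print(nm,np.round(C,4).tolist(),C.mean(0).round(4),((C[0]+C[2])/2).round(4),((C[1]+C[3])/2).round(4))
    d=C[1]-C[0]; print(np.degrees(np.arctan2(d[1],d[0])), np.linalg.norm(d)); d=C[2]-C[1]; print(np.degrees(np.arctan2(d[1],d[0])), np.linalg.norm(d))
E
```

```text
LA 0.022 [ 0.6011 -0.2246] 60.7
LA 0.023 [ 0.6006 -0.2244] 65.9
LA 0.024 [ 0.5992 -0.2237] 68.3
LA 0.025 [ 0.5981 -0.2235] 72.6
LA 0.026 [ 0.5977 -0.2234] 70.0
LA 0.027 [ 0.5975 -0.2233] 58.7
LA 0.028 [ 0.5953 -0.2233] 45.2
SA 0.015 [0.6134 0.2208] 43.5
SA 0.016 [0.613  0.2199] 57.5
SA 0.017 [0.6129 0.2193] 65.1
SA 0.018 [0.6125 0.2185] 68.4
SA 0.019 [0.6115 0.2174] 70.6
SA 0.02 [0.6108 0.2169] 70.3
SA 0.021 [0.6101 0.2168] 62.1
LA [[0.6252, -0.1793], [0.6432, -0.2501], [0.5722, -0.2678], [0.5543, -0.1976]] [ 0.5987 -0.2237] [ 0.5987 -0.2236] [ 0.5987 -0.2238]
-75.7545411250093 0.07301609252266687
-166.0020075955707 0.07311164961466235
SA [[0.6272, 0.2523], [0.6457, 0.2021], [0.5971, 0.1831], [0.5767, 0.2333]] [0.6117 0.2177] [0.6121 0.2177] [0.6112 0.2177]
-69.75479050620149 0.05352569448502713
-158.73260608343006 0.05219879833245056
```

Request:
arm_command([
  [1,-0.98,-0.98,0.18,0,0,-0.72],
  [1,-0.98,-0.98,0.18,0,0,-0.72],
  [1,-0.98,-0.98,0.18,0,0,-0.72],
  [1,-0.98,-0.98,0.18,0,0,-0.72],
], newtons=60)

```text
clock: 0.6
position: [0.3015, 0.3966, 0.2209]
tool_rot: [-3.14, -0.0, -2.921]
force: [-0.4, 0.8, 1.0]
grip_width: 0.0854
```

```bash
python3 - <<'E'
from h import *
go(.4366,.1271,.20,102.7)
go(.42,.28,.20,102.7)
E
```

```text
now [0.3015 0.3966 0.2209] phi 102.65 t 0.6 F [-0.4  0.8  1. ] w 0.0854 q7 0.68
  shift [-0.486 -1.95   0.142] turn [-0.002 -0.001 -0.001] max 1.95
now [0.3015 0.3966 0.2209] phi 102.65 t 0.6 F [-0.4  0.8  1. ] w 0.0854 q7 0.68
  shift [-0.601 -0.932  0.141] turn [-0.002 -0.001 -0.001] max 0.93
```

Request:
arm_command([
  [1,-0.3,-0.98,0.14,0,0,0],
  [1,-0.3,-0.98,0.14,0,0,0],
  [1,-0.3,-0.98,0.14,0,0,0],
])

```text
clock: 0.98
position: [0.3771, 0.2635, 0.1999]
tool_rot: [-3.141, -0.001, -2.924]
force: [0.3, 0.9, 0.6]
grip_width: 0.0856
```

```bash
python3 - <<'E'
from h import *
go(.4366,.1271,.10,104)
E
```

```text
now [0.3771 0.2635 0.1999] phi 102.47 t 0.97 F [0.3 0.9 0.6] w 0.0856 q7 1.0
  shift [-0.192 -0.973  0.667] turn [-0.001 -0.001 -0.034] max 0.97
```

Request:
arm_command([
  [1,-0.19,-0.97,0.3,0,0,-0.03],
  [1,-0.19,-0.97,0.66,0,0,-0.03],
  [1,-0.19,-0.97,0.66,0,0,-0.03],
  [1,-0.19,-0.97,0.66,0,0,-0.03],
  [1,-0.19,-0.97,0.66,0,0,-0.03],
])

```text
clock: 1.6
position: [0.4356, 0.1312, 0.1013]
tool_rot: [3.141, -0.0, -2.897]
force: [-0.1, 0.1, -0.8]
grip_width: 0.0853
```

```bash
python3 - <<'E'
from h import *
go(.4366,.1271,.04,104)
s=cams.grab_frame('side')
P=proj(SIDE,[[.4366,.1271,.05]])[0].astype(int); print(P)
cv2.imwrite('pics/s1.png',cv2.resize(s[P[1]-50:P[1]+50,P[0]-60:P[0]+60],None,fx=6,fy=6,interpolation=cv2.INTER_CUBIC))
E
```

```text
now [0.4356 0.1312 0.1013] phi 103.99 t 1.6 F [-0.1  0.1 -0.8] w 0.0853 q7 1.32
  shift [-0.    -0.028  0.409] turn [ 0. -0. -0.] max 0.41
[224 179]
```

View pics/s1.png

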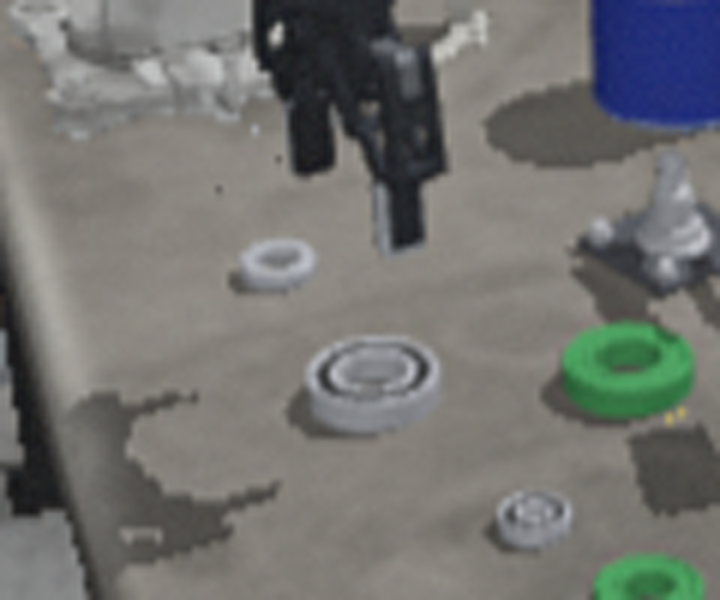

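```bash
python3 - <<'E'
from h import *
for z in (.08,.085,.09,.095,.1): print(z,proj(SIDE,[[.4356+.242*.05,.1312-.97*.05,z]])[0])
E
```

```text
0.08 [231.31414988 176.81242393]
0.085 [231.18133636 175.18583648]
0.09 [231.04797089 173.5530929 ]
0.095 [230.91404965 171.91415273]
0.1 [230.77956873 170.26897517]
```

Request:
arm_command([
  [1,0,-0.028,0.4,0,0,0],
  [1,0,-0.028,0.4,0,0,0],
  [1,0,-0.028,0.4,0,0,0],
])

```text
clock: 2.02
position: [0.4371, 0.1276, 0.0431]
tool_rot: [3.141, 0.001, -2.897]
force: [0.6, 0.2, 0.6]
grip_width: 0.0848
```

```bash
python3 - <<'E'
from h import *
go(.4366,.1271,.018,104)
s=cams.grab_frame('side')
P=proj(SIDE,[[.4366,.1271,.03]])[0].astype(int); print(P)
cv2.imwrite('pics/s2.png',cv2.resize(s[P[1]-40:P[1]+40,P[0]-50:P[0]+50],None,fx=7,fy=7,interpolation=cv2.INTER_CUBIC))
E
```

```text
now [0.4371 0.1276 0.0431] phi 104.04 t 2.02 F [0.6 0.2 0.6] w 0.0848 q7 1.32
  shift [ 0.004 -0.002  0.167] turn [0.    0.002 0.001] max 0.17
[225 185]
```

View pics/s2.png

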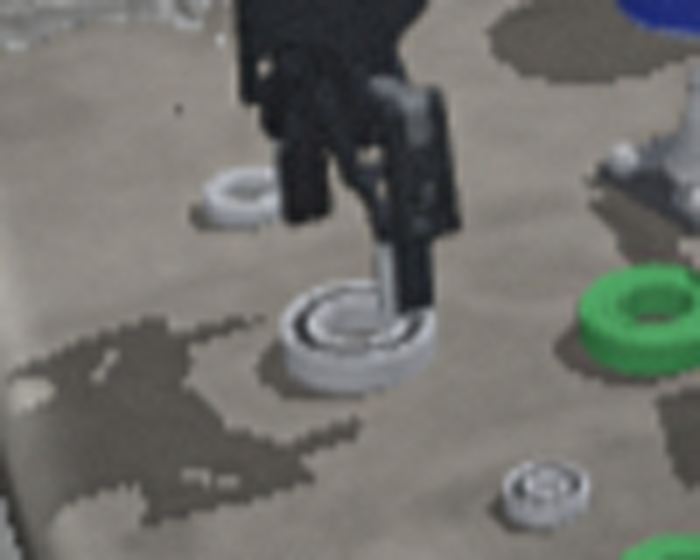

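Request:
arm_command([
  [1,0,-0.002,0.19,0,0,0],
  [1,0,-0.002,0.19,0,0,0],
  [-0.1,0,-0.002,0.19,0,0,0],
  [-0.1,0,-0.002,0.19,0,0,0],
  [-0.1,0,-0.002,0.19,0,0,0],
  [-0.1,0,-0.002,0.19,0,0,0],
])

```text
clock: 2.82
position: [0.4375, 0.1268, 0.0149]
tool_rot: [3.141, 0.002, -2.898]
force: [-6.5, -0.6, 34.4]
grip_width: 0.0604
```

```bash
python3 - <<'E'
from h import *
go(.4366,.1271,.0135,104)
s=cams.grab_frame('side')
P=proj(SIDE,[[.4366,.1271,.03]])[0].astype(int); print(P)
cv2.imwrite('pics/s3.png',cv2.resize(s[P[1]-40:P[1]+40,P[0]-50:P[0]+50],None,fx=7,fy=7,interpolation=cv2.INTER_CUBIC))
E
```

```text
now [0.4375 0.1268 0.0149] phi 103.98 t 2.83 F [-6.5 -0.6 34.4] w 0.0604 q7 1.31
  shift [0.005 0.003 0.009] turn [ 0.     0.003 -0.   ] max 0.01
[225 185]
```

View pics/s3.png

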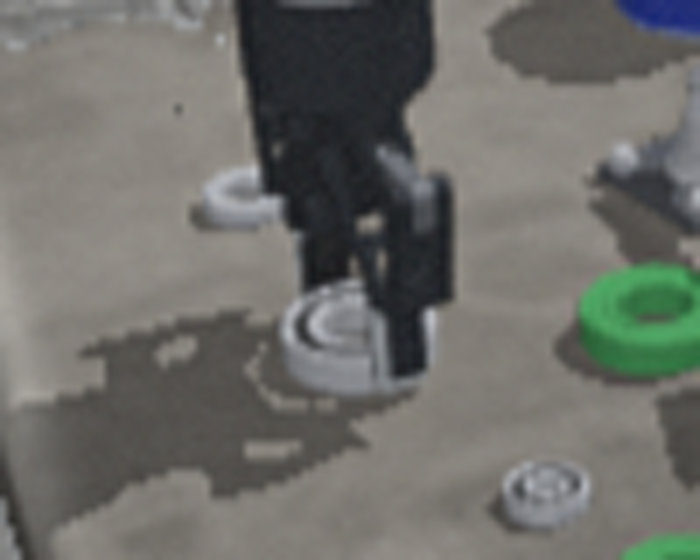

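Request:
arm_command([
  [1,0,0,0,0,0,0],
  [1,0,0,-0.03,0,0,0],
  [1,0,0,-0.03,0,0,1],
  [1,0,0,-0.03,0,0,1],
  [1,0,0,-0.03,0,0,1],
  [1,0,0,-0.03,0,0,1],
  [1,0,0,-0.03,0,0,1],
])

```text
clock: 3.75
position: [0.4368, 0.1267, 0.0177]
tool_rot: [3.141, 0.0, 2.6]
force: [0.8, -0.1, -0.9]
grip_width: 0.0854
```

Request:
arm_command([
  [1,0,0,0,0,0,1],
  [1,0,0,0,0,0,1],
  [1,0,0,0,0,0,1],
  [1,0,0,0,0,0,1],
  [1,0,0,0,0,0,1],
])

```text
clock: 4.38
position: [0.4367, 0.1266, 0.0175]
tool_rot: [-3.141, -0.0, 1.817]
force: [0.2, -0.6, -0.3]
grip_width: 0.0853
```

```bash
python3 - <<'E'
from h import *
go(.4366,.1271,.015,14)
E
```

```text
now [0.4367 0.1266 0.0175] phi 14.12 t 4.38 F [ 0.2 -0.6 -0.3] w 0.0853 q7 0.39
  shift [0.003 0.    0.016] turn [-0.    -0.     0.003] max 0.02
```

Request:
arm_command([
  [-0.1,0,0,0.007,0,0,0],
  [-0.1,0,0,0.007,0,0,0],
  [-0.1,0,0,0.007,0,0,0],
  [-0.1,0,0,0.007,0,0,0],
  [-0.1,0,0,0.007,0,0,0],
])

```text
clock: 5.0
position: [0.4367, 0.1265, 0.0167]
tool_rot: [3.141, -0.001, 1.819]
force: [-2.5, 0.2, 15.5]
grip_width: 0.0591
```

```bash
python3 - <<'E'
from h import *
go(.4366,.1271,.1,14)
E
```

```text
now [0.4367 0.1265 0.0167] phi 14.19 t 5.0 F [-2.5  0.2 15.5] w 0.0591 q7 0.39
  shift [ 0.004  0.    -0.556] turn [ 0.    -0.001  0.004] max 0.56
```

Request:
arm_command([
  [-0.1,0,0,-0.1,0,0,0],
  [-0.1,0,0,-0.6,0,0,0],
  [-0.1,0,0,-0.6,0,0,0],
  [-0.1,0,0,-0.6,0,0,0],
])

```text
clock: 5.5
position: [0.4369, 0.127, 0.107]
tool_rot: [3.14, -0.001, 1.817]
force: [-0.2, 0.7, -2.9]
grip_width: 0.0591
```

```bash
python3 - <<'E'
from h import *
go(.5987,-.2237,.12,14)
s=cams.grab_frame('side')
P=proj(SIDE,[[.4366,.1271,.12]])[0].astype(int); print(P)
cv2.imwrite('pics/s4.png',cv2.resize(s[P[1]-40:P[1]+40,P[0]-50:P[0]+50],None,fx=7,fy=7,interpolation=cv2.INTER_CUBIC))
E
```

```text
now [0.4369 0.127  0.107 ] phi 14.1 t 5.5 F [-0.2  0.7 -2.9] w 0.0591 q7 0.3
  shift [-2.53   0.477 -0.087] turn [ 0.002 -0.001  0.002] max 2.53
[222 156]
```

View pics/s4.png

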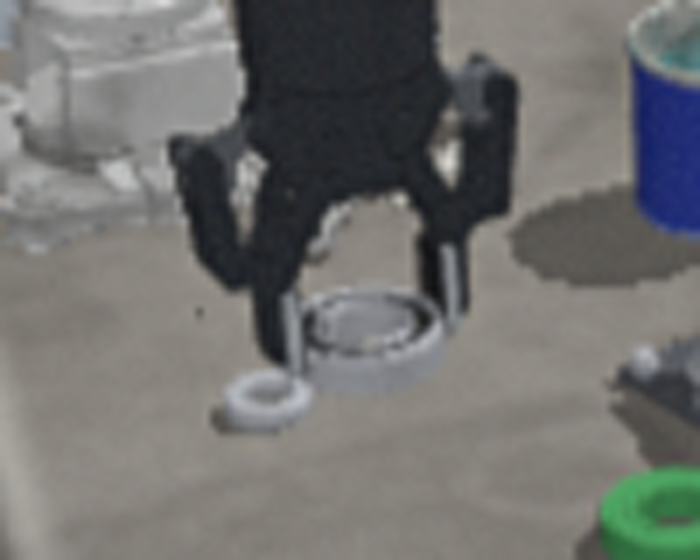

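Request:
arm_command([
  [-0.1,-0.98,0.1,-0.25,0,0,0],
  [-0.1,-0.98,0.1,-0.25,0,0,0],
  [-0.1,-0.98,0.1,-0.25,0,0,0],
  [-0.1,-0.98,0.1,-0.25,0,0,0],
])

```text
clock: 6.05
position: [0.4868, -0.0147, 0.1429]
tool_rot: [-3.141, 0.001, 1.812]
force: [-1.1, 0.7, -2.2]
grip_width: 0.0588
```

Request:
arm_command([
  [-0.1,-0.98,0.2,0,0,0,0],
  [-0.1,-0.98,0.2,0,0,0,0],
  [-0.1,-0.98,0.2,0,0,0,0],
  [-0.1,-0.98,0.2,0,0,0,0],
])

```text
clock: 6.55
position: [0.5511, -0.1489, 0.1421]
tool_rot: [-3.139, -0.0, 1.813]
force: [-0.8, 1.0, -2.0]
grip_width: 0.059
```

```bash
python3 - <<'E'
from h import *
go(.5987,-.2237,.11,14)
E
```

```text
now [ 0.5511 -0.1489  0.1421] phi 13.91 t 6.55 F [-0.8  1.  -2. ] w 0.059 q7 0.76
  shift [-0.561  0.189  0.213] turn [-0.003 -0.001 -0.002] max 0.56
```

Request:
arm_command([
  [-0.1,-0.56,0.19,0,0,0,0],
  [-0.1,-0.56,0.19,0.21,0,0,0],
  [-0.1,-0.56,0.19,0.21,0,0,0],
  [-0.1,-0.56,0.19,0.21,0,0,0],
])

```text
clock: 7.05
position: [0.5991, -0.2206, 0.1117]
tool_rot: [-3.141, -0.002, 1.816]
force: [0.6, 0.8, -2.0]
grip_width: 0.0587
```

```bash
python3 - <<'E'
from h import *
go(.5987,-.2237,.11,14)
s=cams.grab_frame('side'); cv2.imwrite('pics/side5.png',s)
P=proj(SIDE,[[.5987,-.2237,.07]])[0].astype(int); print(P)
cv2.imwrite('pics/s5.png',cv2.resize(s[P[1]-42:P[1]+42,P[0]-50:P[0]+50],None,fx=7,fy=7,interpolation=cv2.INTER_CUBIC))
t=cams.grab_frame('top'); cv2.imwrite('pics/top5.png',t)
P=proj(TOP,[[.5987,-.2237,.07]])[0].astype(int); print(P)
cv2.imwrite('pics/t5.png',cv2.resize(t[P[1]-42:P[1]+42,P[0]-50:P[0]+50],None,fx=7,fy=7,interpolation=cv2.INTER_CUBIC))
E
```

```text
now [ 0.5991 -0.2206  0.1117] phi 14.07 t 7.05 F [ 0.6  0.8 -2. ] w 0.0587 q7 0.86
  shift [-0.019 -0.007  0.011] turn [-0.001 -0.002  0.002] max 0.02
[325 231]
[353 191]
```

View pics/s5.png

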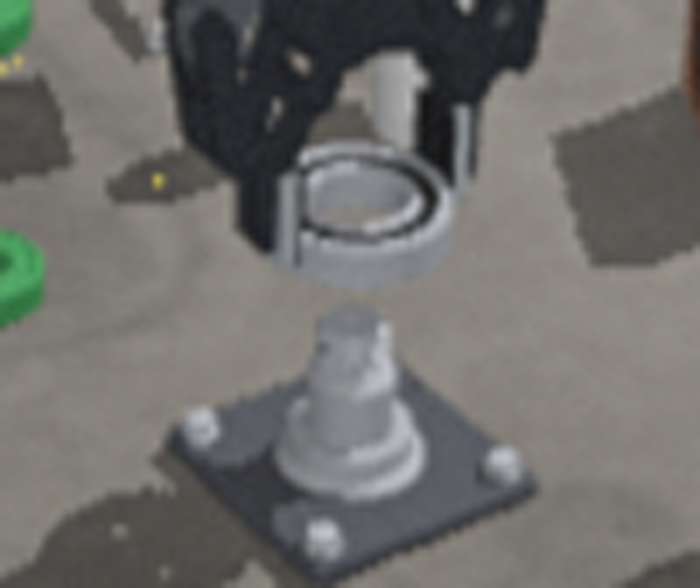

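View pics/t5.png

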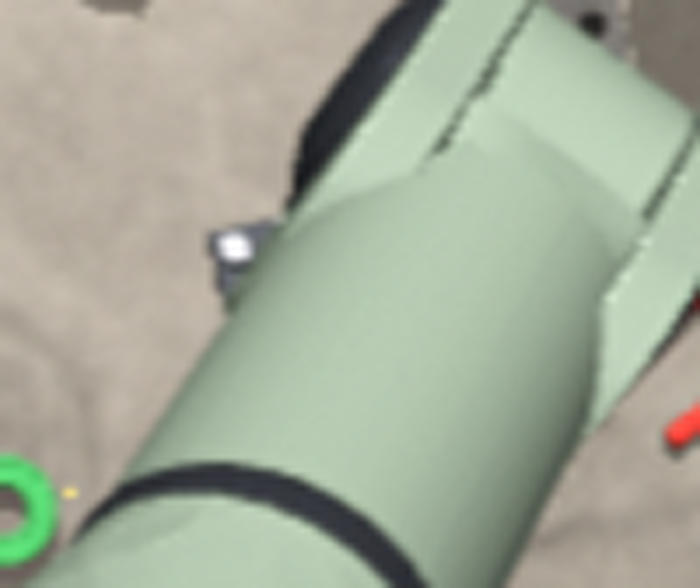

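```bash
python3 - <<'E'
from h import *
o=(275,189)
c=lambda q:(np.array(q)-o+.5)*7-.5
print('ring top pred',c(proj(SIDE,[.5991,-.2206,.111])[0]),'bottom',c(proj(SIDE,[.5991,-.2206,.095])[0]))
print('tip pred',c(proj(SIDE,[.5987,-.2237,.064])[0]))
s=cv2.imread('pics/side5.png')
print('dark band fit', fit(s,SIDE,(.5991,-.2206),[(.111,.0265,-1),(.111,.0205,1)],.01)) # band approx
im=cv2.resize(s[189:273,275:375],None,fx=7,fy=7,interpolation=cv2.INTER_CUBIC)
for x,y,z,r in [(.5991,-.2206,.111,.031),(.5991,-.2206,.111,.01625),(.5991,-.2206,.095,.031),(.5987,-.2237,.064,.01),(.5987,-.2237,.022,.021),(.5987,-.2237,.010,.025)]:
    for a in c(proj(SIDE,circ(x,y,z,r))): cv2.circle(im,tuple(int(round(b)) for b in a),1,(0,0,255),-1)
cv2.imwrite('pics/s5o.png',im)
E
```

```text
ring top pred [354.54565726 192.96386248] bottom [353.44046321 233.75358142]
tip pred [353.61848005 316.58416065]
dark band fit (array([ 0.59952624, -0.22349242]), np.float64(74.08695983886719))
```

View pics/s5o.png

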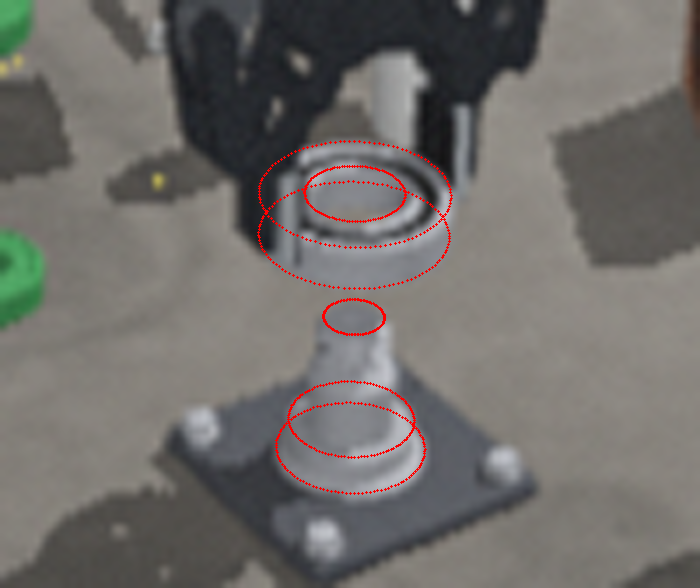

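```bash
python3 - <<'E'
from h import *
s=cv2.imread('pics/side5.png')
u0,v0,w,h=300,210,50,52
c=lambda q,k=13:(np.array(q)-(u0,v0)+.5)*k-.5
im=cv2.resize(s[v0:v0+45,u0:u0+w],None,fx=13,fy=13,interpolation=cv2.INTER_LANCZOS4)
cv2.imwrite('pics/s5z.png',im)
print('center proj at z',[(z,c(proj(SIDE,[.5987,-.2237,z])[0]).round(1).tolist()) for z in (.01,.0155,.022,.04,.064)])
print('ring c', c(proj(SIDE,[.5991,-.2206,.111])[0]), c(proj(SIDE,[.5991,-.2206,.095])[0]))
print('d/dx,d/dy',c(proj(SIDE,[.5997,-.2237,.04])[0])-c(proj(SIDE,[.5987,-.2237,.04])[0]),c(proj(SIDE,[.5987,-.2227,.04])[0])-c(proj(SIDE,[.5987,-.2237,.04])[0]))
u0,v0=300,200
cv2.imwrite('pics/s5y.png',cv2.resize(s[200:240,u0:u0+w],None,fx=13,fy=13,interpolation=cv2.INTER_LANCZOS4))
print('ring c', c(proj(SIDE,[.5991,-.2206,.111])[0]), c(proj(SIDE,[.5991,-.2206,.095])[0]))
E
```

```text
center proj at z [(0.01, [325.6, 557.4]), (0.0155, [326.3, 533.2]), (0.022, [327.0, 504.5]), (0.04, [329.2, 424.3]), (0.064, [332.1, 315.4])]
ring c [333.87050635  85.79003032] [331.8180031  161.54236549]
d/dx,d/dy [ 5.21244401 -1.06721761] [-2.0152786  -3.13095149]
ring c [333.87050635 215.79003032] [331.8180031  291.54236549]
```

View pics/s5z.png

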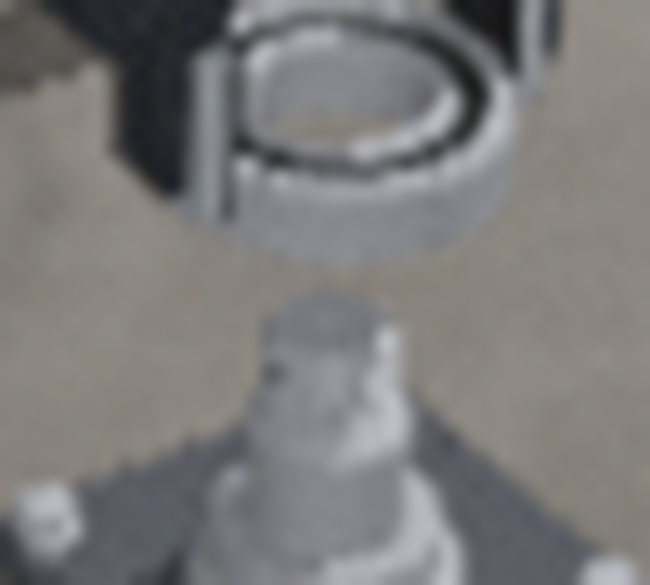

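View pics/s5y.png

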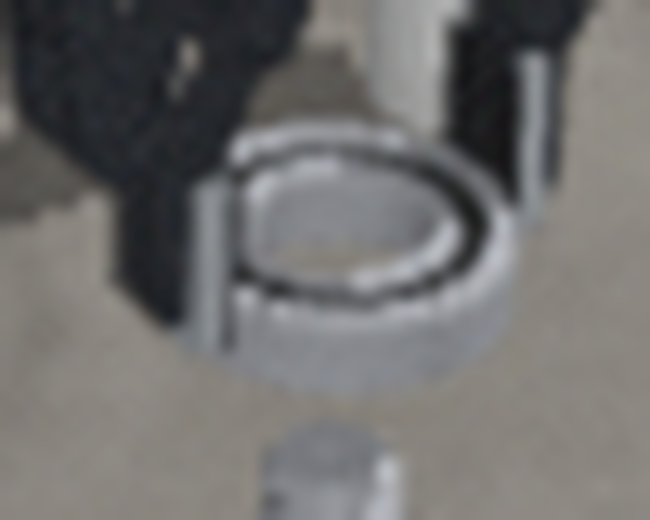

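```bash
python3 - <<'E'
from h import *
go(.5984,-.2235,.07,14)
E
```

```text
now [ 0.5996 -0.221   0.1127] phi 14.08 t 7.15 F [-0.5  0.2 -1.5] w 0.0586 q7 0.86
  shift [-0.015 -0.012  0.285] turn [ 0.001 -0.001  0.002] max 0.28
```

Request:
arm_command([
  [-0.1,-0.015,-0.012,0.05,0,0,0],
  [-0.1,-0.015,-0.012,0.12,0,0,0],
  [-0.1,-0.015,-0.012,0.2,0,0,0],
  [-0.1,-0.015,-0.012,0.28,0,0,0],
  [-0.1,-0.015,-0.012,0.28,0,0,0],
])

```text
clock: 7.78
position: [0.5977, -0.225, 0.069]
tool_rot: [-3.14, -0.001, 1.815]
force: [0.2, -0.5, -1.5]
grip_width: 0.0588
```

```bash
python3 - <<'E'
from h import *
go(.5984,-.2235,.05,14)
E
```

```text
now [ 0.5977 -0.225   0.069 ] phi 13.99 t 7.78 F [ 0.2 -0.5 -1.5] w 0.0588 q7 0.88
  shift [0.008 0.007 0.127] turn [-0.002 -0.001 -0.   ] max 0.13
```

Request:
arm_command([
  [-0.1,0.008,0.006,0.04,0,0,0],
  [-0.1,0.008,0.006,0.08,0,0,0],
  [-0.1,0.008,0.006,0.12,0,0,0],
  [-0.1,0.008,0.006,0.12,0,0,0],
])

```text
clock: 8.28
position: [0.5984, -0.2238, 0.0516]
tool_rot: [-3.141, -0.0, 1.815]
force: [-3.2, -1.8, -3.7]
grip_width: 0.0585
```

```bash
python3 - <<'E'
from h import *
go(.5984,-.2235,.0387,14)
E
```

```text
now [ 0.5984 -0.2238  0.0516] phi 13.98 t 8.28 F [-3.2 -1.8 -3.7] w 0.0585 q7 0.89
  shift [0.002 0.001 0.086] turn [-0.001 -0.    -0.   ] max 0.09
```

Request:
arm_command([
  [-0.1,0,-0.004,0.03,0,0,0],
  [-0.1,0,-0.004,0.06,0,0,0],
  [-0.1,0,-0.004,0.075,0,0,0],
  [-0.1,0,-0.004,0.075,0,0,0],
])

```text
clock: 8.78
position: [0.5983, -0.2238, 0.0408]
tool_rot: [-3.141, -0.0, 1.815]
force: [-1.1, -0.5, -2.8]
grip_width: 0.0588
```

```bash
python3 - <<'E'
from h import *
go(.5984,-.2235,.0387,14)
E
```

```text
now [ 0.5983 -0.2238  0.0408] phi 14.0 t 8.78 F [-1.1 -0.5 -2.8] w 0.0588 q7 0.89
  shift [0.002 0.001 0.014] turn [-0. -0. -0.] max 0.01
```

Request:
arm_command([
  [-0.1,0,0,0.008,0,0,0],
  [-0.1,0,0,0.014,0,0,0],
  [-0.1,0,0,0.014,0,0,0],
])

```text
clock: 9.15
position: [0.5983, -0.2239, 0.0389]
tool_rot: [3.141, 0.0, 1.815]
force: [-1.5, -0.7, -2.4]
grip_width: 0.0586
```

Request:
arm_command([
  [-0.1,0,0,0.004,0,0,0],
  [-0.1,0,0,0.008,0,0,0],
  [-0.1,0,0,0.008,0,0,0],
])

```text
clock: 9.52
position: [0.5984, -0.224, 0.0388]
tool_rot: [3.141, -0.0, 1.815]
force: [-6.5, 3.0, 17.2]
grip_width: 0.0589
```

Request:
arm_command([
  [0.2,0,0,-0.006,0,0,0],
  [0.6,0,0,-0.006,0,0,0],
  [1,0,0,-0.006,0,0,0],
  [1,0,0,-0.006,0,0,0],
  [1,0,0,-0.2,0,0,0],
  [1,0,0,-0.6,0,0,0],
  [1,0,0,-0.6,0,0,0],
])

```text
clock: 10.4
position: [0.6001, -0.2249, 0.1319]
tool_rot: [3.136, 0.003, 1.815]
force: [0.3, -0.6, -0.2]
grip_width: 0.0853
```

```bash
python3 - <<'E'
from h import *
go(.4399,-.1415,.12,110.5)
s=cams.grab_frame('side'); cv2.imwrite('pics/side6.png',s)
P=proj(SIDE,[[.5987,-.2237,.04]])[0].astype(int); print(P)
cv2.imwrite('pics/s6.png',cv2.resize(s[P[1]-42:P[1]+42,P[0]-50:P[0]+50],None,fx=7,fy=7,interpolation=cv2.INTER_CUBIC))
E
```

```text
now [ 0.6001 -0.2249  0.1319] phi 13.98 t 10.4 F [ 0.3 -0.6 -0.2] w 0.0853 q7 0.85
  shift [ 0.798 -0.903  0.072] turn [ 2.000e-03  9.000e-03 -2.145e+00] max 2.14
[324 242]
```

View pics/s6.png

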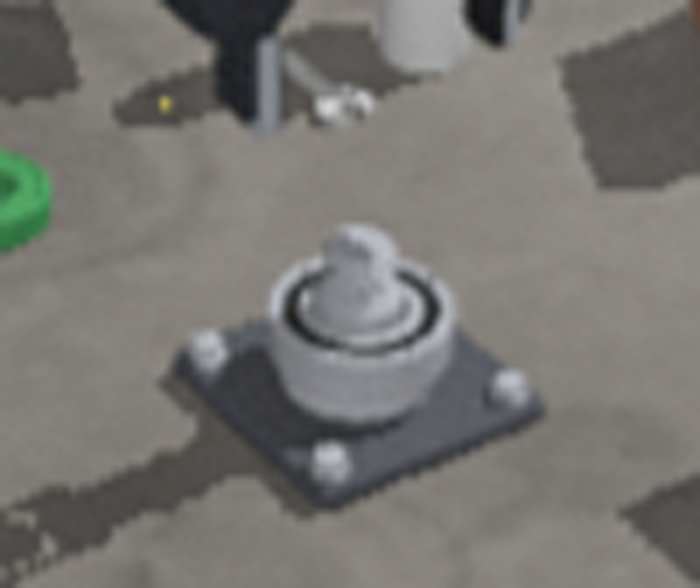

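```bash
python3 - <<'E'
from h import *
go(.4259,-.2548,.045,14)
E
```

```text
now [ 0.5992 -0.2242  0.1296] phi 14.0 t 10.45 F [-0.3  0.5 -0.5] w 0.0852 q7 0.85
  shift [ 0.082 -1.172  0.56 ] turn [0.004 0.002 0.   ] max 1.17
```

Request:
arm_command([
  [1,0.07,-0.98,0.0,0,0,0],
  [1,0.07,-0.98,0.1,0,0,0],
  [1,0.07,-0.98,0.3,0,0,0],
  [1,0.07,-0.98,0.3,0,0,0],
])

```text
clock: 10.95
position: [0.4503, -0.2491, 0.0807]
tool_rot: [-3.138, -0.003, 1.813]
force: [0.7, -0.1, 0.6]
grip_width: 0.0852
```

```bash
python3 - <<'E'
from h import *
go(.4259,-.2548,.045,14)
E
```

```text
now [ 0.4503 -0.2491  0.0807] phi 13.88 t 10.95 F [ 0.7 -0.1  0.6] w 0.0852 q7 1.05
  shift [ 0.001 -0.166  0.239] turn [-0.005 -0.003 -0.003] max 0.24
```

Request:
arm_command([
  [1,0,-0.166,0.15,0,0,0],
  [1,0,-0.166,0.24,0,0,0],
  [1,0,-0.166,0.24,0,0,0],
  [1,0,-0.166,0.24,0,0,0],
])

```text
clock: 11.45
position: [0.4299, -0.2552, 0.0471]
tool_rot: [3.141, 0.0, 1.816]
force: [0.2, 1.0, -1.0]
grip_width: 0.0852
```

```bash
python3 - <<'E'
from h import *
go(.4259,-.2548,.019,14)
E
```

```text
now [ 0.4299 -0.2552  0.0471] phi 14.03 t 11.45 F [ 0.2  1.  -1. ] w 0.0852 q7 1.12
  shift [ 0.009 -0.025  0.187] turn [0.001 0.001 0.001] max 0.19
```

Request:
arm_command([
  [1,0,-0.003,0.1,0,0,0],
  [1,0,-0.003,0.175,0,0,0],
  [1,0,-0.003,0.175,0,0,0],
  [-0.3,0,-0.003,0.175,0,0,0],
  [-0.3,0,-0.003,0.175,0,0,0],
  [-0.3,0,-0.003,0.175,0,0,0],
  [-0.3,0,-0.003,0.175,0,0,0],
])

```text
clock: 12.32
position: [0.4286, -0.2555, 0.0213]
tool_rot: [3.141, 0.0, 1.815]
force: [-3.2, 2.5, 19.0]
grip_width: 0.0484
```

```bash
python3 - <<'E'
from h import *
go(.4259,-.2548,.019,14)
E
```

```text
now [ 0.4286 -0.2555  0.0213] phi 13.97 t 12.32 F [-3.2  2.5 19. ] w 0.0484 q7 1.14
  shift [ 0.009 -0.016  0.016] turn [ 0.001  0.    -0.001] max 0.02
```

Request:
arm_command([
  [1,0,0,0,0,0,0],
  [1,0,0,-0.02,0,0,0],
  [1,0,0,-0.02,0,0,1],
  [1,0,0,-0.02,0,0,1],
  [1,0,0,-0.02,0,0,1],
  [1,0,0,-0.02,0,0,1],
  [1,0,0,-0.02,0,0,1],
])

```text
clock: 13.2
position: [0.4286, -0.2552, 0.0235]
tool_rot: [-3.142, 0.0, 1.029]
force: [-0.4, -0.1, -1.0]
grip_width: 0.0854
```

Request:
arm_command([
  [1,0,0,0,0,0,1],
  [1,0,0,0,0,0,1],
  [1,0,0,0,0,0,1],
  [1,0,0,0,0,0,1],
  [1,0,0,0,0,0,1],
])

```text
clock: 13.82
position: [0.4284, -0.2553, 0.0234]
tool_rot: [-3.142, 0.001, 0.247]
force: [-0.9, -0.5, 1.2]
grip_width: 0.0853
```

```bash
python3 - <<'E'
from h import *
go(.4284,-.2555,.020,-76)
E
```

```text
now [ 0.4284 -0.2553  0.0234] phi -75.88 t 13.82 F [-0.9 -0.5  1.2] w 0.0853 q7 0.05
  shift [-0.     0.001  0.022] turn [-0.     0.001  0.003] max 0.02
```

Request:
arm_command([
  [-0.3,0,0,0.01,0,0,0],
  [-0.3,0,0,0.01,0,0,0],
  [-0.3,0,0,0.01,0,0,0],
  [-0.3,0,0,0.01,0,0,0],
  [-0.3,0,0,0.01,0,0,0],
])

```text
clock: 14.45
position: [0.4285, -0.2554, 0.0227]
tool_rot: [-3.141, -0.001, 0.246]
force: [-3.5, 4.6, 21.5]
grip_width: 0.0478
```

```bash
python3 - <<'E'
from h import *
go(.4284,-.2555,.12,-76)
E
```

```text
now [ 0.4285 -0.2554  0.0227] phi -75.89 t 14.45 F [-3.5  4.6 21.5] w 0.0478 q7 0.05
  shift [ 0.    -0.    -0.649] turn [-0.001 -0.001  0.002] max 0.65
```

Request:
arm_command([
  [-0.3,0,0,-0.1,0,0,0],
  [-0.3,0,0,-0.6,0,0,0],
  [-0.3,0,0,-0.7,0,0,0],
  [-0.3,0,0,-0.7,0,0,0],
])

```text
clock: 14.95
position: [0.4292, -0.2557, 0.1289]
tool_rot: [3.14, -0.003, 0.246]
force: [0.3, -0.4, -1.5]
grip_width: 0.0476
```

```bash
python3 - <<'E'
from h import *
go(.5983,-.2237,.12,-76)
s=cams.grab_frame('side'); cv2.imwrite('pics/side7.png',s)
P=proj(SIDE,[[.4284,-.2555,.13]])[0].astype(int); print(P)
cv2.imwrite('pics/s7.png',cv2.resize(s[P[1]-42:P[1]+42,P[0]-50:P[0]+50],None,fx=7,fy=7,interpolation=cv2.INTER_CUBIC))
E
```

```text
now [ 0.4292 -0.2557  0.1289] phi -75.92 t 14.95 F [ 0.3 -0.4 -1.5] w 0.0476 q7 -0.12
  shift [1.145 0.067 0.062] turn [ 0.002 -0.003  0.002] max 1.14
[256 231]
```

View pics/s7.png

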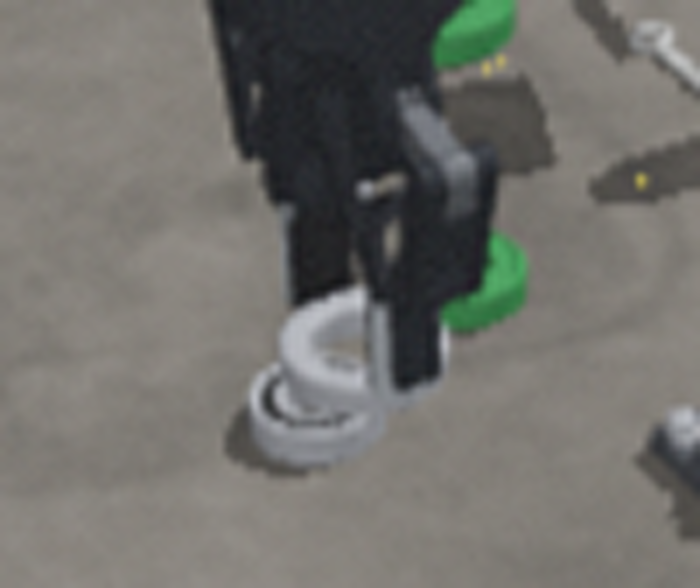

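Request:
arm_command([
  [-0.3,0.98,0.067,0,0,0,0],
  [-0.3,0.98,0.067,0,0,0,0],
  [-0.3,0.98,0.067,0,0,0,0],
  [-0.3,0.98,0.067,0,0,0,0],
])

```text
clock: 15.5
position: [0.5741, -0.229, 0.1254]
tool_rot: [-3.141, 0.002, 0.246]
force: [-0.1, 0.7, -1.0]
grip_width: 0.0474
```

```bash
python3 - <<'E'
from h import *
go(.5984,-.2239,.10,-76)
E
```

```text
now [ 0.5741 -0.229   0.1254] phi -75.88 t 15.5 F [-0.1  0.7 -1. ] w 0.0474 q7 -0.35
  shift [0.166 0.007 0.169] turn [-0.001  0.002  0.003] max 0.17
```

Request:
arm_command([
  [-0.3,0.166,0.006,0,0,0,0],
  [-0.3,0.166,0.006,0.1,0,0,0],
  [-0.3,0.166,0.006,0.16,0,0,0],
  [-0.3,0.166,0.006,0.16,0,0,0],
  [-0.3,0.166,0.006,0.16,0,0,0],
])

```text
clock: 16.12
position: [0.5976, -0.2248, 0.1032]
tool_rot: [3.141, -0.0, 0.244]
force: [0.8, -0.5, -0.8]
grip_width: 0.0473
```

```bash
python3 - <<'E'
from h import *
go(.5984,-.2239,.072,-76)
s=cams.grab_frame('side'); cv2.imwrite('pics/side8.png',s)
P=proj(SIDE,[[.5984,-.2239,.06]])[0].astype(int); print(P)
cv2.imwrite('pics/s8.png',cv2.resize(s[P[1]-42:P[1]+42,P[0]-50:P[0]+50],None,fx=7,fy=7,interpolation=cv2.INTER_CUBIC))
E
```

```text
now [ 0.5976 -0.2248  0.1032] phi -76.04 t 16.12 F [ 0.8 -0.5 -0.8] w 0.0473 q7 -0.37
  shift [ 0.007 -0.005  0.208] turn [ 0.    -0.    -0.001] max 0.21
[324 235]
```

View pics/s8.png

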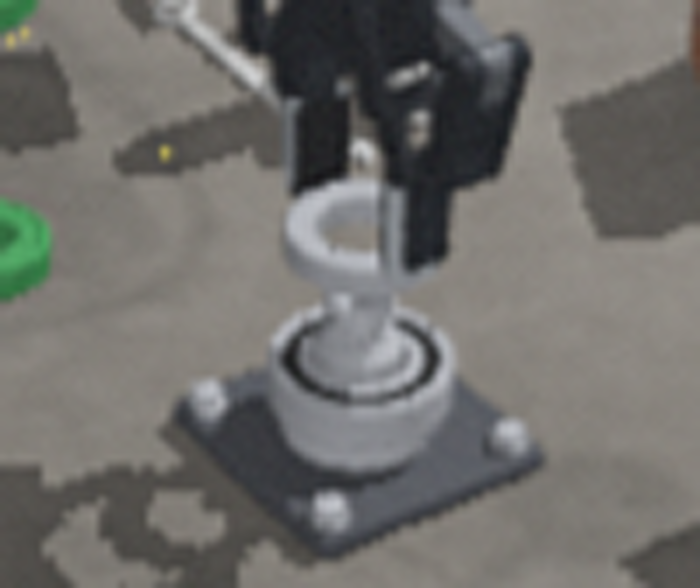

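Request:
arm_command([
  [-0.3,0.003,-0.003,0.06,0,0,0],
  [-0.3,0.003,-0.003,0.12,0,0,0],
  [-0.3,0.003,-0.003,0.17,0,0,0],
  [-0.3,0.003,-0.003,0.17,0,0,0],
])

```text
clock: 16.68
position: [0.5979, -0.2239, 0.0767]
tool_rot: [-3.141, 0.001, 0.244]
force: [0.3, 0.1, -0.4]
grip_width: 0.0476
```

```bash
python3 - <<'E'
from h import *
go(.5984,-.2239,.063,-76)
E
```

```text
now [ 0.5979 -0.2239  0.0767] phi -76.02 t 16.68 F [ 0.3  0.1 -0.4] w 0.0476 q7 -0.35
  shift [0.003 0.001 0.091] turn [-0.     0.001 -0.   ] max 0.09
```

Request:
arm_command([
  [-0.3,0.003,0,0.03,0,0,0],
  [-0.3,0.003,0,0.06,0,0,0],
  [-0.3,0.003,0,0.09,0,0,0],
  [-0.3,0.003,0,0.09,0,0,0],
])

```text
clock: 17.18
position: [0.5983, -0.2238, 0.0635]
tool_rot: [-3.141, 0.001, 0.244]
force: [-1.6, -1.2, -2.7]
grip_width: 0.0475
```

```bash
python3 - <<'E'
from h import *
go(.5984,-.2239,.0607,-76)
E
```

```text
now [ 0.5983 -0.2238  0.0635] phi -76.02 t 17.18 F [-1.6 -1.2 -2.7] w 0.0475 q7 -0.34
  shift [0.001 0.001 0.019] turn [-0.     0.001 -0.   ] max 0.02
```

Request:
arm_command([
  [-0.3,0,0,0.01,0,0,0],
  [-0.3,0,0,0.02,0,0,0],
  [-0.3,0,0,0.025,0,0,0],
  [-0.3,0,0,0.025,0,0,0],
])

```text
clock: 17.68
position: [0.5984, -0.224, 0.0609]
tool_rot: [-3.141, -0.0, 0.244]
force: [-8.8, 1.7, 14.8]
grip_width: 0.0477
```

Request:
arm_command([
  [0,0,0,-0.005,0,0,0],
  [0.5,0,0,-0.005,0,0,0],
  [1,0,0,-0.005,0,0,0],
  [1,0,0,-0.005,0,0,0],
  [1,0,0,-0.2,0,0,0],
  [1,0,0,-0.5,0,0,0],
  [1,0,0,-0.5,0,0,0],
])

```text
clock: 18.55
position: [0.5999, -0.2246, 0.1381]
tool_rot: [3.139, -0.004, 0.244]
force: [0.6, -0.2, 0.1]
grip_width: 0.0856
```

```bash
python3 - <<'E'
from h import *
go(.4399,-.1415,.10,-69.5)
s=cams.grab_frame('side'); cv2.imwrite('pics/side9.png',s)
P=proj(SIDE,[[.5984,-.2239,.05]])[0].astype(int); print(P)
cv2.imwrite('pics/s9.png',cv2.resize(s[P[1]-42:P[1]+42,P[0]-50:P[0]+50],None,fx=7,fy=7,interpolation=cv2.INTER_CUBIC))
E
```

```text
now [ 0.5999 -0.2246  0.1381] phi -76.01 t 18.55 F [ 0.6 -0.2  0.1] w 0.0856 q7 -0.4
  shift [-0.902 -0.796  0.249] turn [ 0.003 -0.005 -0.145] max 0.9
[324 238]
```

View pics/s9.png

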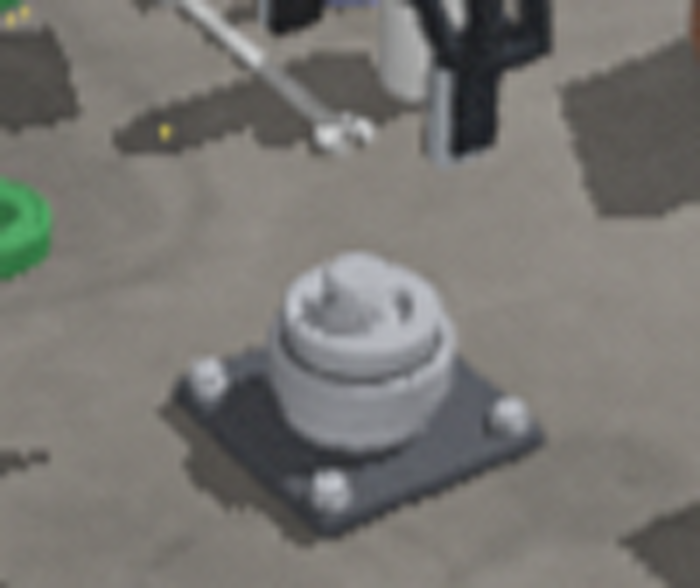

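Request:
arm_command([
  [0.5,-0.9,-0.79,0,0,0,-0.145],
  [0.5,-0.9,-0.79,0,0,0,-0.145],
  [0.5,-0.9,-0.79,0.2,0,0,-0.145],
  [0.5,-0.9,-0.79,0.4,0,0,-0.145],
  [0.5,-0.9,-0.79,0.4,0,0,-0.145],
  [0.5,-0.9,-0.79,0.4,0,0,-0.145],
])

```text
clock: 19.35
position: [0.4395, -0.1421, 0.0757]
tool_rot: [3.141, 0.0, 0.358]
force: [-0.5, -0.4, -0.1]
grip_width: 0.064
```

```bash
python3 - <<'E'
from h import *
go(.4399,-.1415,.0225,-69.5)
t=cv2.imread('pics/top0.png')
print('green',fit(255-t[:,:,2],TOP,(.505,-.09),[(.014,.0235,1)],.012))
E
```

```text
now [ 0.4395 -0.1421  0.0757] phi -69.51 t 19.35 F [-0.5 -0.4 -0.1] w 0.064 q7 -0.11
  shift [ 0.004 -0.003  0.354] turn [ 0.001  0.    -0.   ] max 0.35
green (array([ 0.50861607, -0.08220294]), np.float64(45.926658630371094))
```

Request:
arm_command([
  [0.5,0.002,-0.002,0.2,0,0,0],
  [0.5,0.002,-0.002,0.36,0,0,0],
  [0.5,0.002,-0.002,0.36,0,0,0],
  [0.5,0.002,-0.002,0.36,0,0,0],
  [-0.3,0.002,-0.002,0.36,0,0,0],
  [-0.3,0.002,-0.002,0.36,0,0,0],
  [-0.3,0.002,-0.002,0.36,0,0,0],
  [-0.3,0.002,-0.002,0.36,0,0,0],
])

```text
clock: 20.35
position: [0.4398, -0.1412, 0.0226]
tool_rot: [3.141, -0.002, 0.358]
force: [-5.2, 3.0, 29.3]
grip_width: 0.0439
```

```bash
python3 - <<'E'
from h import *
go(.4399,-.1415,.0225,-69.5)
E
```

```text
now [ 0.4398 -0.1412  0.0226] phi -69.48 t 20.35 F [-5.2  3.  29.3] w 0.0439 q7 -0.01
  shift [-0.     0.002  0.001] turn [ 0.001 -0.003  0.   ] max 0.0
```

Request:
arm_command([
  [0.5,0,0,0,0,0,0],
  [0.5,0,0,-0.02,0,0,0],
  [0.5,0,0,-0.02,0,0,-1],
  [0.5,0,0,-0.02,0,0,-1],
  [0.5,0,0,-0.02,0,0,-1],
  [0.5,0,0,-0.02,0,0,-1],
  [0.5,0,0,-0.02,0,0,-1],
])

```text
clock: 21.22
position: [0.4394, -0.1412, 0.0245]
tool_rot: [3.141, -0.0, 1.144]
force: [0.1, 0.0, 0.0]
grip_width: 0.0642
```

Request:
arm_command([
  [0.5,0,0,0,0,0,-1],
  [0.5,0,0,0,0,0,-1],
  [0.5,0,0,0,0,0,-1],
  [0.5,0,0,0,0,0,-1],
  [0.5,0,0,0,0,0,-1],
])

```text
clock: 21.85
position: [0.4392, -0.1412, 0.0243]
tool_rot: [-3.141, -0.0, 1.927]
force: [-0.3, 0.1, -0.2]
grip_width: 0.0644
```

```bash
python3 - <<'E'
from h import *
go(.4398,-.1414,.0225,20.5)
E
```

```text
now [ 0.4392 -0.1412  0.0243] phi 20.39 t 21.85 F [-0.3  0.1 -0.2] w 0.0644 q7 1.06
  shift [-0.003  0.004  0.012] turn [-0.    -0.    -0.002] max 0.01
```

Request:
arm_command([
  [-0.3,0,0,0.01,0,0,0],
  [-0.3,0,0,0.01,0,0,0],
  [-0.3,0,0,0.01,0,0,0],
  [-0.3,0,0,0.01,0,0,0],
  [-0.3,0,0,0.01,0,0,0],
])

```text
clock: 22.48
position: [0.4392, -0.1411, 0.0232]
tool_rot: [3.141, 0.0, 1.924]
force: [-4.0, 1.3, 21.4]
grip_width: 0.0434
```

Request:
arm_command([
  [-0.3,0,0,-0.1,0,0,0],
  [-0.3,0,0,-0.6,0,0,0],
  [-0.3,0,0,-0.8,0,0,0],
  [-0.3,0,0,-0.8,0,0,0],
])

```text
clock: 22.98
position: [0.4405, -0.141, 0.1455]
tool_rot: [3.137, 0.002, 1.927]
force: [-0.0, 0.9, -1.8]
grip_width: 0.043
```

```bash
python3 - <<'E'
from h import *
go(.6115,.2178,.14,20.5)
s=cams.grab_frame('side'); cv2.imwrite('pics/side10.png',s)
P=proj(SIDE,[[.4394,-.1412,.13]])[0].astype(int); print(P)
cv2.imwrite('pics/s10.png',cv2.resize(s[P[1]-42:P[1]+42,P[0]-50:P[0]+50],None,fx=7,fy=7,interpolation=cv2.INTER_CUBIC))
E
```

```text
now [ 0.4405 -0.141   0.1455] phi 20.39 t 22.98 F [-0.   0.9 -1.8] w 0.043 q7 0.93
  shift [1.845 1.902 0.042] turn [ 0.006  0.002 -0.002] max 1.9
[247 203]
```

View pics/s10.png

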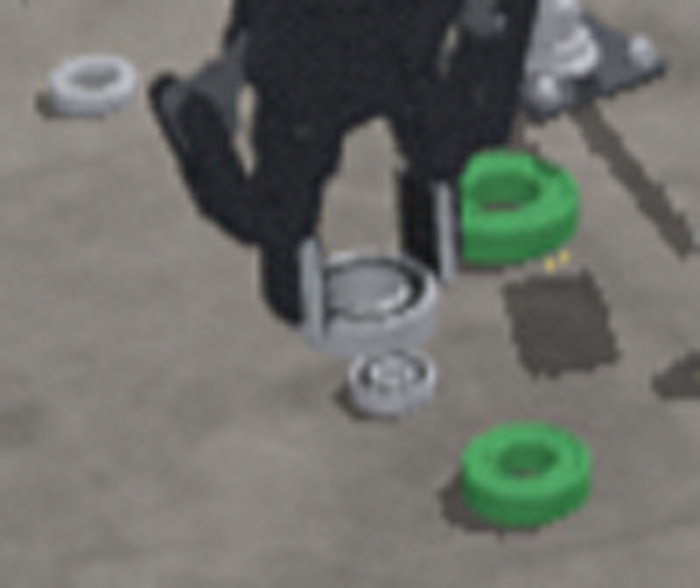

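Request:
arm_command([
  [-0.3,0.95,0.9,-0.05,0,0,0],
  [-0.3,0.95,0.9,-0.05,0,0,0],
  [-0.3,0.95,0.9,-0.05,0,0,0],
  [-0.3,0.95,0.9,-0.05,0,0,0],
])

```text
clock: 23.52
position: [0.5162, 0.0441, 0.149]
tool_rot: [-3.14, -0.001, 1.933]
force: [-1.2, -0.3, -1.0]
grip_width: 0.0432
```

```bash
python3 - <<'E'
from h import *
go(.6115,.2178,.14,20.5)
E
```

```text
now [0.5162 0.0441 0.149 ] phi 20.77 t 23.52 F [-1.2 -0.3 -1. ] w 0.0432 q7 0.56
  shift [0.857 1.005 0.06 ] turn [-0.001 -0.001  0.006] max 1.01
```

Request:
arm_command([
  [-0.3,0.87,0.99,0.05,0,0,0],
  [-0.3,0.87,0.99,0.05,0,0,0],
  [-0.3,0.87,0.99,0.05,0,0,0],
  [-0.3,0.87,0.99,0.05,0,0,0],
  [-0.3,0.87,0.99,0.2,0,0,0],
  [-0.3,0.87,0.99,0.3,0,0,0],
  [-0.3,0.87,0.99,0.3,0,0,0],
])

```text
clock: 24.4
position: [0.6083, 0.2129, 0.1039]
tool_rot: [-3.139, 0.0, 1.927]
force: [-0.5, 1.1, -1.1]
grip_width: 0.0432
```

```bash
python3 - <<'E'
from h import *
go(.6115,.2178,.09,20.5)
s=cams.grab_frame('side'); cv2.imwrite('pics/side11.png',s)
P=proj(SIDE,[[.6115,.2178,.06]])[0].astype(int); print(P)
cv2.imwrite('pics/s11.png',cv2.resize(s[P[1]-42:P[1]+42,P[0]-50:P[0]+50],None,fx=7,fy=7,interpolation=cv2.INTER_CUBIC))
E
```

```text
now [0.6083 0.2129 0.1039] phi 20.43 t 24.4 F [-0.5  1.1 -1.1] w 0.0432 q7 0.32
  shift [0.024 0.032 0.092] turn [-0.003  0.    -0.002] max 0.09
[275 152]
```

View pics/s11.png

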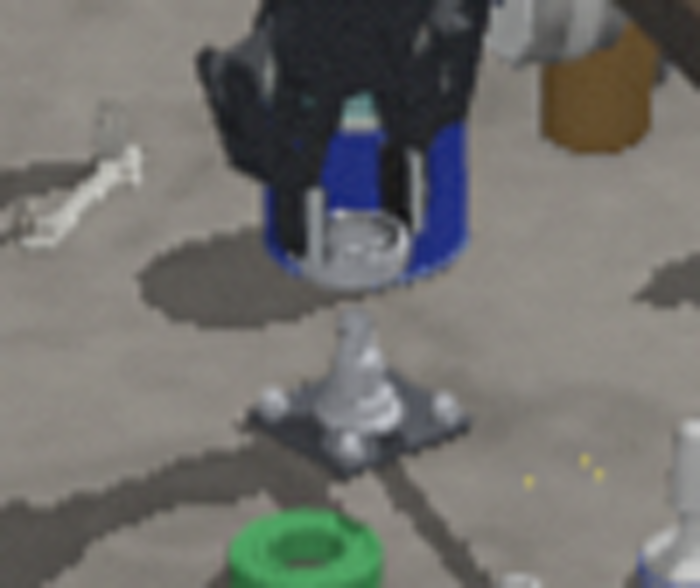

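Request:
arm_command([
  [-0.3,0.018,0.018,0.06,0,0,0],
  [-0.3,0.018,0.018,0.06,0,0,0],
  [-0.3,0.018,0.018,0.06,0,0,0],
])

```text
clock: 24.82
position: [0.6107, 0.2175, 0.0964]
tool_rot: [3.141, 0.0, 1.929]
force: [0.1, 1.2, -0.4]
grip_width: 0.0435
```

```bash
python3 - <<'E'
from h import *
go(.6115,.2178,.09,20.5)
s=cams.grab_frame('side'); cv2.imwrite('pics/side12.png',s)
o=telemetry.observe(); x,y,z=o['position']; print(x,y,z)
zt=z-.0232+.014
print('bore/outer fit', fit(s,SIDE,(x,y),[(zt,.0235,.5),(zt,.0195,-1),(zt,.0155,1)],.01))
u0,v0,k=250,125,14
c=lambda q:(np.array(q)-(u0,v0)+.5)*k-.5
im=cv2.resize(s[v0:v0+42,u0:u0+50],None,fx=k,fy=k,interpolation=cv2.INTER_LANCZOS4)
im0=im.copy()
for X,Y,Z,r in [(x,y,zt,.0235),(x,y,zt,.01125),(x,y,zt-.014,.0235),(.6115,.2178,.055,.0055),(.6115,.2178,.012,.0195)]:
    for a in c(proj(SIDE,circ(X,Y,Z,r))): cv2.circle(im,tuple(int(round(b)) for b in a),1,(0,0,255),-1)
cv2.imwrite('pics/s12.png',im); cv2.imwrite('pics/s12r.png',im0)
E
```

```text
now [0.6107 0.2175 0.0964] phi 20.52 t 24.82 F [ 0.1  1.2 -0.4] w 0.0435 q7 0.32
  shift [0.    0.006 0.043] turn [0. 0. 0.] max 0.04
0.6107608890516529 0.2173903707264626 0.09647945034369164
bore/outer fit (array([0.62039008, 0.22845357]), np.float64(28.12140655517578))
```

View pics/s12.png

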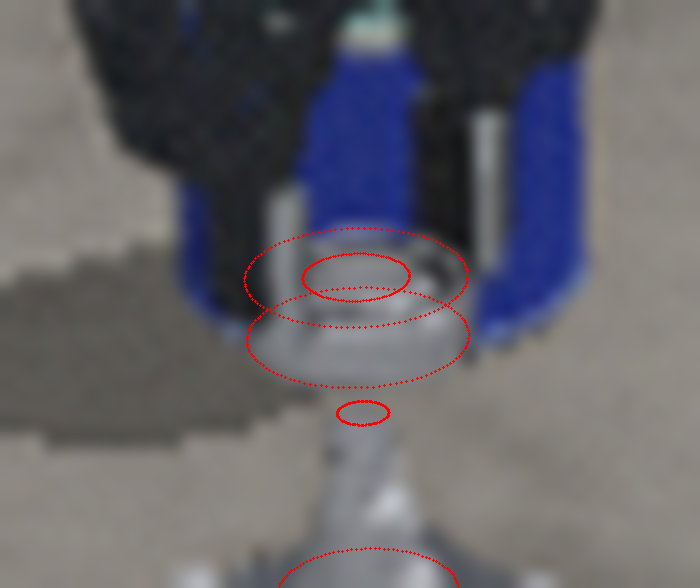

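View pics/s12r.png

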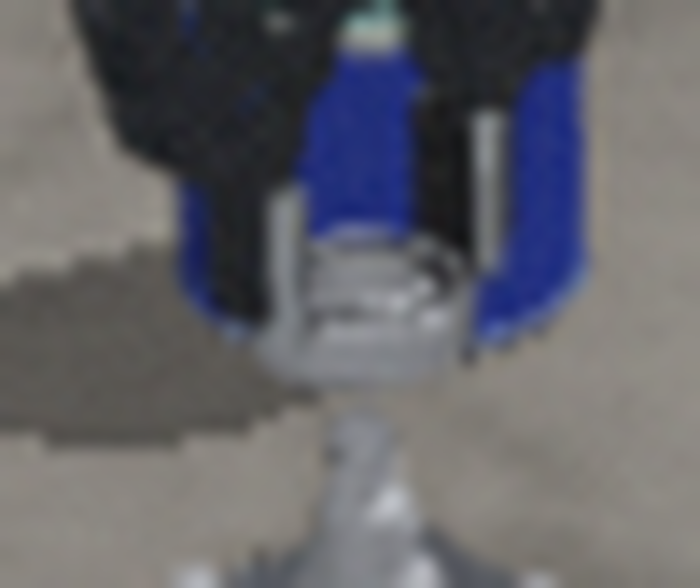

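Request:
arm_command([
  [-0.3,0,0.003,0.06,0,0,0],
  [-0.3,0,0.003,0.12,0,0,0],
  [-0.3,0,0.003,0.18,0,0,0],
  [-0.3,0,0.003,0.18,0,0,0],
])

```text
clock: 25.38
position: [0.6106, 0.2174, 0.0682]
tool_rot: [-3.14, 0.0, 1.929]
force: [0.1, -1.3, -1.9]
grip_width: 0.0433
```

```bash
python3 - <<'E'
from h import *
go(.6112,.2177,.054,20.5)
E
```

```text
now [0.6106 0.2174 0.0682] phi 20.51 t 25.38 F [ 0.1 -1.3 -1.9] w 0.0433 q7 0.33
  shift [0.001 0.005 0.095] turn [-0.002  0.     0.   ] max 0.09
```

Request:
arm_command([
  [-0.3,0,0.002,0.03,0,0,0],
  [-0.3,0,0.002,0.06,0,0,0],
  [-0.3,0,0.002,0.09,0,0,0],
  [-0.3,0,0.002,0.09,0,0,0],
])

```text
clock: 25.88
position: [0.6112, 0.2176, 0.0553]
tool_rot: [-3.141, -0.0, 1.929]
force: [-0.5, 1.0, -1.3]
grip_width: 0.043
```

```bash
python3 - <<'E'
from h import *
go(.6112,.2177,.0402,20.5)
E
```

```text
now [0.6112 0.2176 0.0553] phi 20.52 t 25.88 F [-0.5  1.  -1.3] w 0.043 q7 0.34
  shift [0.    0.    0.101] turn [-0.001  0.     0.   ] max 0.1
```

Request:
arm_command([
  [-0.3,0,0,0.03,0,0,0],
  [-0.3,0,0,0.05,0,0,0],
  [-0.3,0,0,0.07,0,0,0],
  [-0.3,0,0,0.085,0,0,0],
  [-0.3,0,0,0.085,0,0,0],
])

```text
clock: 26.5
position: [0.6111, 0.2177, 0.0426]
tool_rot: [-3.141, -0.0, 1.929]
force: [-3.0, 1.1, -3.6]
grip_width: 0.0434
```

Request:
arm_command([
  [-0.3,0,-0.002,0.01,0,0,0],
  [-0.3,0,-0.002,0.018,0,0,0],
  [-0.3,0,-0.002,0.022,0,0,0],
  [-0.3,0,-0.002,0.022,0,0,0],
])

```text
clock: 27.0
position: [0.6112, 0.2177, 0.0403]
tool_rot: [3.141, -0.0, 1.929]
force: [-6.8, 0.1, 13.0]
grip_width: 0.0429
```

Request:
arm_command([
  [0,0,0,-0.005,0,0,0],
  [0.5,0,0,-0.005,0,0,0],
  [0.5,0,0,-0.005,0,0,0],
  [0.5,0,0,-0.005,0,0,0],
  [0.5,0,0,-0.2,0,0,0],
  [0.5,0,0,-0.6,0,0,0],
  [0.5,0,0,-0.6,0,0,0],
])

```text
clock: 27.88
position: [0.6132, 0.2179, 0.1339]
tool_rot: [3.135, -0.0, 1.929]
force: [0.3, -0.5, -0.5]
grip_width: 0.0641
```

```bash
python3 - <<'E'
from h import *
go(.4168,.261,.10,20.5)
s=cams.grab_frame('side'); cv2.imwrite('pics/side13.png',s)
P=proj(SIDE,[[.6115,.2178,.04]])[0].astype(int); print(P)
cv2.imwrite('pics/s13.png',cv2.resize(s[P[1]-42:P[1]+42,P[0]-50:P[0]+50],None,fx=7,fy=7,interpolation=cv2.INTER_CUBIC))
E
```

```text
now [0.6132 0.2179 0.1339] phi 20.5 t 27.88 F [ 0.3 -0.5 -0.5] w 0.0641 q7 0.3
  shift [ 0.727 -1.127  0.219] turn [ 0.008 -0.    -0.   ] max 1.13
[275 158]
```

View pics/s13.png

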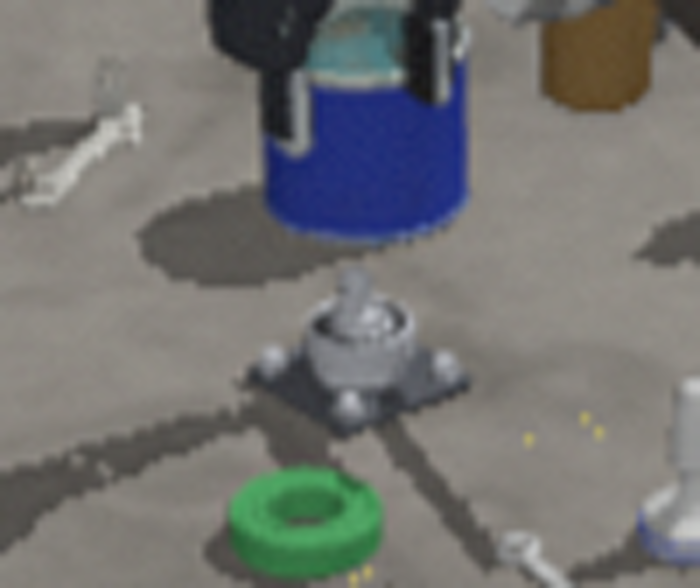

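Request:
arm_command([
  [0.4,0.7,-0.98,0,0,0,0],
  [0.4,0.7,-0.98,0,0,0,0],
  [0.4,0.7,-0.98,0.15,0,0,0],
  [0.4,0.7,-0.98,0.3,0,0,0],
  [0.4,0.7,-0.98,0.3,0,0,0],
])

```text
clock: 28.55
position: [0.4357, 0.264, 0.0834]
tool_rot: [-3.139, 0.001, 1.929]
force: [0.6, -0.5, 0.6]
grip_width: 0.0598
```

```bash
python3 - <<'E'
from h import *
go(.4168,.261,.05,20.5)
E
```

```text
now [0.4357 0.264  0.0834] phi 20.55 t 28.55 F [ 0.6 -0.5  0.6] w 0.0598 q7 0.19
  shift [ 0.026 -0.124  0.223] turn [-0.003  0.001  0.001] max 0.22
```

Request:
arm_command([
  [0.4,0.026,-0.124,0.1,0,0,0],
  [0.4,0.026,-0.124,0.22,0,0,0],
  [0.4,0.026,-0.124,0.22,0,0,0],
  [0.4,0.026,-0.124,0.22,0,0,0],
])

```text
clock: 29.05
position: [0.4186, 0.2614, 0.0523]
tool_rot: [3.141, 0.0, 1.928]
force: [-0.5, -0.2, 1.1]
grip_width: 0.0598
```

```bash
python3 - <<'E'
from h import *
go(.4168,.261,.0225,20.5)
E
```

```text
now [0.4186 0.2614 0.0523] phi 20.47 t 29.05 F [-0.5 -0.2  1.1] w 0.0598 q7 0.22
  shift [ 0.002 -0.012  0.199] turn [ 0.001  0.    -0.001] max 0.2
```

Request:
arm_command([
  [0.4,0.001,-0.006,0.1,0,0,0],
  [0.4,0.001,-0.006,0.205,0,0,0],
  [0.4,0.001,-0.006,0.205,0,0,0],
  [0.4,0.001,-0.006,0.205,0,0,0],
  [-0.4,0.001,-0.006,0.205,0,0,0],
  [-0.4,0.001,-0.006,0.205,0,0,0],
  [-0.4,0.001,-0.006,0.205,0,0,0],
  [-0.4,0.001,-0.006,0.205,0,0,0],
])

```text
clock: 30.05
position: [0.4171, 0.2615, 0.0217]
tool_rot: [3.141, -0.0, 1.929]
force: [-2.8, -1.1, 16.2]
grip_width: 0.0336
```

```bash
python3 - <<'E'
from h import *
go(.4168,.261,.0205,20.5)
s=cams.grab_frame('side'); cv2.imwrite('pics/side14.png',s)
P=proj(SIDE,[[.4168,.261,.03]])[0].astype(int); print(P)
cv2.imwrite('pics/s14.png',cv2.resize(s[P[1]-42:P[1]+42,P[0]-50:P[0]+50],None,fx=7,fy=7,interpolation=cv2.INTER_CUBIC))
E
```

```text
now [0.4171 0.2615 0.0217] phi 20.52 t 30.05 F [-2.8 -1.1 16.2] w 0.0336 q7 0.25
  shift [-0.002 -0.003  0.008] turn [ 0.001 -0.001  0.   ] max 0.01
[209 165]
```

View pics/s14.png

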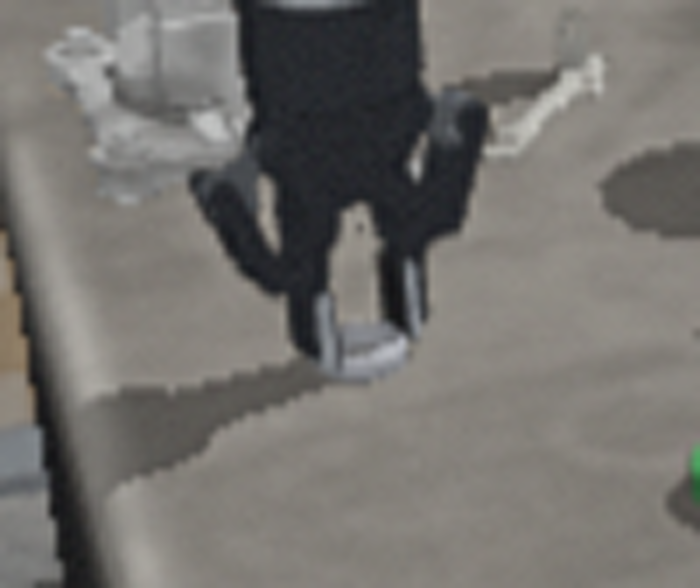

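Request:
arm_command([
  [0.3,0,0,0,0,0,0],
  [0.3,0,0,-0.02,0,0,0],
  [0.3,0,0,-0.02,0,0,-1],
  [0.3,0,0,-0.02,0,0,-1],
  [0.3,0,0,-0.02,0,0,-1],
  [0.3,0,0,-0.02,0,0,-1],
  [0.3,0,0,-0.02,0,0,-1],
])

```text
clock: 30.98
position: [0.4171, 0.2613, 0.0241]
tool_rot: [3.141, -0.0, 2.715]
force: [-0.3, 1.1, -0.7]
grip_width: 0.0554
```

Request:
arm_command([
  [0.3,0,0,0,0,0,-1],
  [0.3,0,0,0,0,0,-1],
  [0.3,0,0,0,0,0,-1],
  [0.3,0,0,0,0,0,-1],
  [0.3,0,0,0.01,0,0,-1],
])

```text
clock: 31.6
position: [0.417, 0.2613, 0.0224]
tool_rot: [3.141, -0.0, -2.786]
force: [0.5, 0.4, -0.6]
grip_width: 0.0553
```

Request:
arm_command([
  [-0.4,0,0,0,0,0,0],
  [-0.4,0,0,0,0,0,0],
  [-0.4,0,0,0,0,0,0],
  [-0.4,0,0,0,0,0,0],
  [-0.4,0,0,0,0,0,0],
])

```text
clock: 32.22
position: [0.4169, 0.2613, 0.0228]
tool_rot: [-3.141, 0.0, -2.787]
force: [-2.9, -3.2, 15.2]
grip_width: 0.0332
```

```bash
python3 - <<'E'
from h import *
go(.6112,.2177,.14,110.5)
E
```

```text
now [0.4169 0.2613 0.0228] phi 110.29 t 32.23 F [-2.9 -3.2 15.2] w 0.0332 q7 1.23
  shift [-1.114 -0.722 -0.781] turn [-0.     0.    -0.005] max 1.11
```

Request:
arm_command([
  [-0.4,0,0,-0.1,0,0,0],
  [-0.4,0,0,-0.6,0,0,0],
  [-0.4,0,0,-0.7,0,0,0],
  [-0.4,0,0,-0.7,0,0,0],
  [-0.4,0,0,-0.7,0,0,0],
])

```text
clock: 32.85
position: [0.4166, 0.2613, 0.1273]
tool_rot: [3.142, -0.0, -2.785]
force: [-0.5, -0.2, -0.3]
grip_width: 0.0332
```

```bash
python3 - <<'E'
from h import *
go(.6112,.2177,.13,110.5)
s=cams.grab_frame('side'); cv2.imwrite('pics/side15.png',s)
P=proj(SIDE,[[.4168,.261,.12]])[0].astype(int); print(P)
cv2.imwrite('pics/s15.png',cv2.resize(s[P[1]-42:P[1]+42,P[0]-50:P[0]+50],None,fx=7,fy=7,interpolation=cv2.INTER_CUBIC))
E
```

```text
now [0.4166 0.2613 0.1273] phi 110.46 t 32.85 F [-0.5 -0.2 -0.3] w 0.0332 q7 1.24
  shift [-1.114 -0.726 -0.019] turn [ 0.    -0.    -0.001] max 1.11
[206 137]
```

View pics/s15.png

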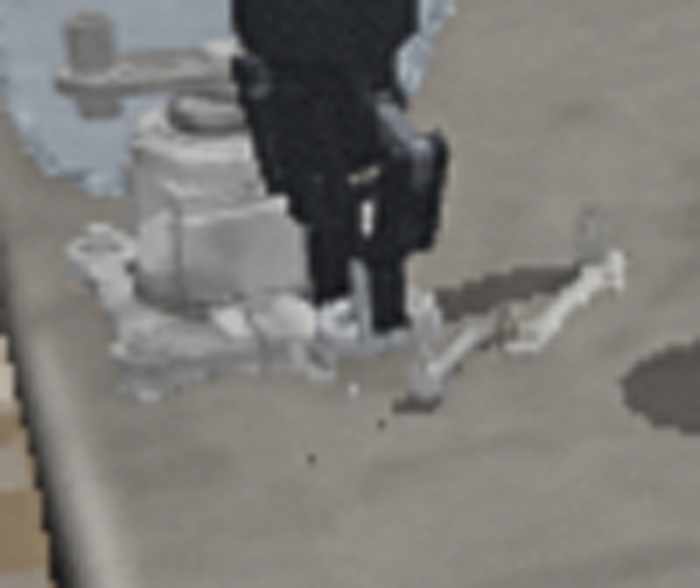

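Request:
arm_command([
  [-0.4,-0.9,-0.6,0,0,0,0],
  [-0.4,-0.9,-0.6,0,0,0,0],
  [-0.4,-0.9,-0.6,0,0,0,0],
  [-0.4,-0.9,-0.6,0,0,0,0],
])

```text
clock: 33.4
position: [0.5765, 0.2225, 0.1256]
tool_rot: [-3.141, -0.002, -2.787]
force: [-0.7, -1.0, -1.0]
grip_width: 0.0333
```

Request:
arm_command([
  [-0.4,-0.21,-0.123,0,0,0,0],
  [-0.4,-0.21,-0.123,0.1,0,0,0],
  [-0.4,-0.21,-0.123,0.18,0,0,0],
  [-0.4,-0.21,-0.123,0.18,0,0,0],
  [-0.4,-0.21,-0.123,0.18,0,0,0],
])

```text
clock: 34.02
position: [0.6105, 0.2185, 0.1006]
tool_rot: [3.141, -0.0, -2.783]
force: [0.7, -0.9, -0.9]
grip_width: 0.0333
```

```bash
python3 - <<'E'
from h import *
go(.6112,.2177,.07,110.5)
s=cams.grab_frame('side'); cv2.imwrite('pics/side16.png',s)
P=proj(SIDE,[[.6112,.2177,.06]])[0].astype(int); print(P)
cv2.imwrite('pics/s16.png',cv2.resize(s[P[1]-30:P[1]+30,P[0]-40:P[0]+40],None,fx=9,fy=9,interpolation=cv2.INTER_CUBIC))
E
```

```text
now [0.6105 0.2185 0.1006] phi 110.54 t 34.02 F [ 0.7 -0.9 -0.9] w 0.0333 q7 1.49
  shift [-0.003 -0.007  0.204] turn [ 0.    -0.     0.001] max 0.2
[275 152]
```

View pics/s16.png

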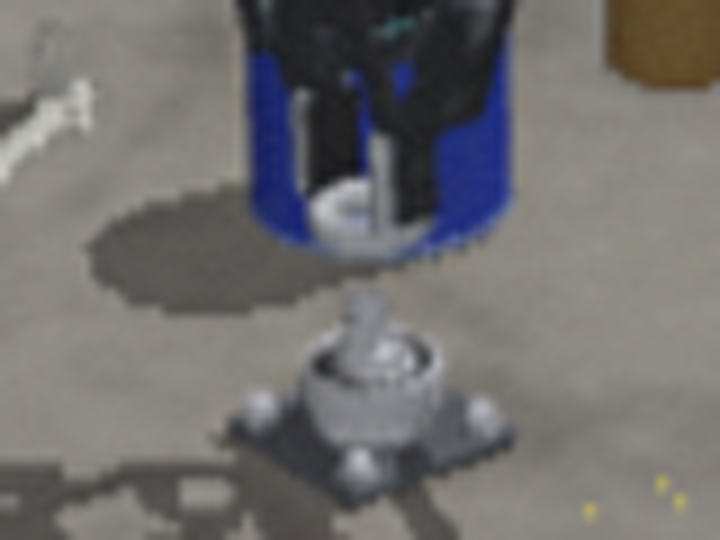

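Request:
arm_command([
  [-0.4,-0.002,-0.004,0.06,0,0,0],
  [-0.4,-0.002,-0.004,0.12,0,0,0],
  [-0.4,-0.002,-0.004,0.2,0,0,0],
  [-0.4,-0.002,-0.004,0.2,0,0,0],
])

```text
clock: 34.58
position: [0.6107, 0.2175, 0.069]
tool_rot: [-3.141, -0.002, -2.783]
force: [-0.3, 0.2, 0.2]
grip_width: 0.0329
```

```bash
python3 - <<'E'
from h import *
go(.6112,.2177,.0538,110.5)
E
```

```text
now [0.6107 0.2175 0.069 ] phi 110.52 t 34.58 F [-0.3  0.2  0.2] w 0.0329 q7 1.49
  shift [-0.004  0.     0.101] turn [-0.    -0.003  0.   ] max 0.1
```

Request:
arm_command([
  [-0.4,-0.003,0,0.03,0,0,0],
  [-0.4,-0.003,0,0.06,0,0,0],
  [-0.4,-0.003,0,0.085,0,0,0],
  [-0.4,-0.003,0,0.085,0,0,0],
])

```text
clock: 35.08
position: [0.6116, 0.2178, 0.0575]
tool_rot: [3.142, -0.001, -2.783]
force: [-1.7, 0.7, 0.9]
grip_width: 0.033
```

```bash
python3 - <<'E'
from h import *
go(.6112,.2177,.0538,110.5)
E
```

```text
now [0.6116 0.2178 0.0575] phi 110.52 t 35.08 F [-1.7  0.7  0.9] w 0.033 q7 1.49
  shift [0.003 0.    0.024] turn [ 0.    -0.001  0.   ] max 0.02
```

Request:
arm_command([
  [-0.4,0.002,0,0.01,0,0,0],
  [-0.4,0.002,0,0.02,0,0,0],
  [-0.4,0.002,0,0.028,0,0,0],
  [-0.4,0.002,0,0.028,0,0,0],
])

```text
clock: 35.58
position: [0.6111, 0.2177, 0.0539]
tool_rot: [3.142, -0.001, -2.784]
force: [-7.2, -2.3, 12.4]
grip_width: 0.0334
```

Seated at the expected height (0.0539 against 0.0538). Next I release it and lift off.

Request:
arm_command([
  [0,0,0,-0.005,0,0,0],
  [0.4,0,0,-0.005,0,0,0],
  [0.5,0,0,-0.005,0,0,0],
  [0.5,0,0,-0.005,0,0,0],
  [0.5,0,0,-0.2,0,0,0],
  [0.5,0,0,-0.7,0,0,0],
  [0.5,0,0,-0.9,0,0,0],
  [0.5,0,0,-0.9,0,0,0],
])

```text
clock: 36.58
position: [0.613, 0.2182, 0.192]
tool_rot: [3.141, 0.006, -2.784]
force: [0.4, 0.4, -0.2]
grip_width: 0.0636
```

Request:
arm_command([
  [0.5,0.9,0.7,-0.1,0,0,0],
  [0.5,0.9,0.7,-0.1,0,0,0],
  [0.5,0.9,0.7,-0.1,0,0,0],
  [0.5,0.9,0.7,-0.1,0,0,0],
  [0.5,0.9,0.7,-0.1,0,0,0],
])

```text
clock: 37.2
position: [0.4486, 0.2686, 0.2031]
tool_rot: [-3.141, -0.0, -2.783]
force: [0.4, 0.1, 0.5]
grip_width: 0.0642
```

Request:
arm_command([
  [0.5,0.6,0.6,0,0,0,0],
  [0.5,0.6,0.6,0,0,0,0],
  [0.5,0.6,0.6,0,0,0,0],
  [0.5,0.6,0.6,0,0,0,0],
  [0.5,0.6,0.6,0,0,0,0],
])

```text
clock: 37.83
position: [0.3338, 0.3208, 0.2032]
tool_rot: [-3.141, -0.0, -2.786]
force: [-0.1, -0.7, 0.2]
grip_width: 0.0642
```

```bash
python3 - <<'E'
from h import *
go(.6112,.2177,.13,110.5)
s=cams.grab_frame('side'); t=cams.grab_frame('top'); cv2.imwrite('pics/topE.png',t); cv2.imwrite('pics/sideE.png',s)
def c(im,cal,X,w): 
    P=proj(cal,[X])[0].round().astype(int); h=w//2; return cv2.resize(im[P[1]-h:P[1]+h,P[0]-h:P[0]+h],(390,290) if 0 else (300,300),interpolation=cv2.INTER_CUBIC)
L=(.5985,-.2239,.04); S=(.6112,.2177,.035)
cv2.imwrite('pics/end.png',np.vstack([np.hstack([c(s,SIDE,L,60),c(s,SIDE,S,50)]),np.hstack([c(t,TOP,L,50),c(t,TOP,S,44)])]))
print('LC',fit(t,TOP,L[:2],[(.05,.026,1)],.006)); print('SC',fit(t,TOP,S[:2],[(.041,.019,1)],.006))
E
```

```text
now [0.3338 0.3208 0.2032] phi 110.38 t 37.83 F [-0.1 -0.7  0.2] w 0.0642 q7 1.01
  shift [-1.494 -1.288  0.488] turn [-0.001 -0.    -0.003] max 1.49
LC (array([ 0.59997356, -0.22628655]), np.float64(68.5356216430664))
SC (array([0.61353486, 0.21995901]), np.float64(63.50602340698242))
```

View pics/end.png

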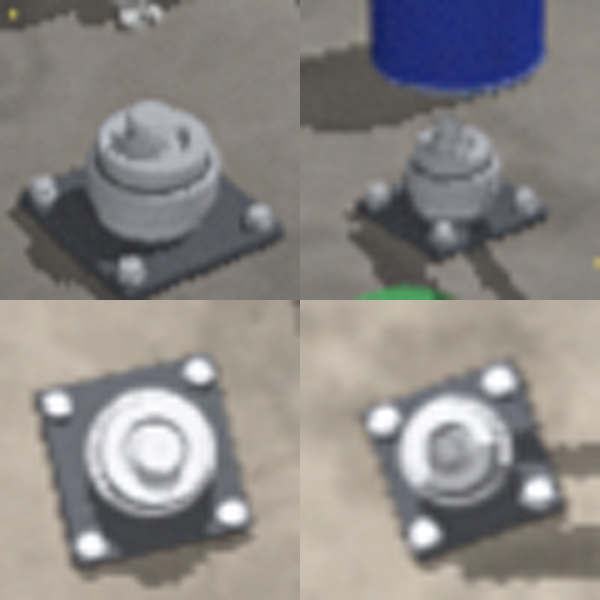

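View pics/topE.png

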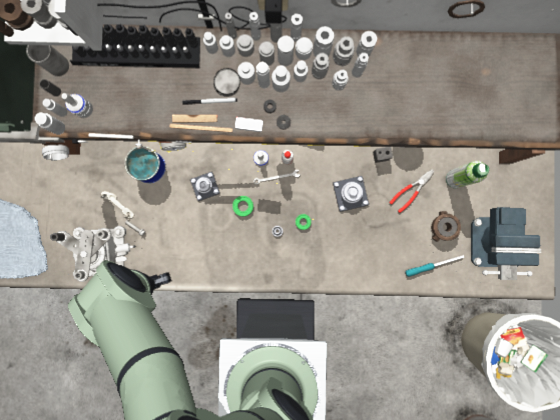

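```bash
python3 - <<'E'
from h import *
print(job.job_done())
E
```

```text
the job is handed in; nothing more can be done
None
```

I built up both axles and handed the job in at about 38 s, well under the 112 s limit. Each ring was gripped twice at right angles on the bench to centre it. It was then lowered until light contact (12–17 N up) and released before lifting off.

**Seating heights:** TCP height at contact, against the height worked out from each grasp:

| Ring | Measured (mm) | Expected (mm) |
|---|---|---|
| Large bearing | 38.8 | 38.7 |
| Large collar | 60.9 | 60.7 |
| Small bearing | 40.3 | 40.2 |
| Small collar | 53.9 | 53.8 |

**Last pictures:** both stacks look flat, with each collar on its bearing and the spindle through it. The arm was clear, and in the top view the smallest bearing, tin, spanner and pliers look to be where they started.

**Checks that disagreed:**
- **Collar centres:** the final top-view circle fits put both collars about 3 mm from the spindle. I put this down to the fit catching the bearing's rim beneath. With the spindle through the bore, a ring can be at most about 1.25 mm off centre.
- **Side camera:** it read about 3 mm low in y throughout, so I relied on the top camera and the arm's own position.

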